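# Nest the tasting pans with fanned handles

## Robot

A 6-joint arm with a two-finger parallel gripper is mounted at the origin on a cart in front of the work surface, level with it; the furniture and walls round the work are solid. World frame = base frame: x ahead of the robot, y to its left, z up, the work surface at z = 0. Lengths are in m, angles in degrees, forces in N, time in s.
With the tool pointing down it reaches from about 0.3 to 0.75 m from the base axis. Payload 8.5 kg.
Tool frame: the origin (TCP) lies at the very end of the fingers, on their centre line; the grasp point (between the pads) lies 19 mm behind it; z points along the fingers, y is the direction in which the jaws open and shut (so a half turn about z gives the same grasp; the last joint's range is limited). The gripper opens to 85 mm and grips with 20 to 120 N. Pads are 22 mm wide; open, the fingers measure 114 mm over their backs; the gripper's body (76 mm by 85 mm) begins 54 mm behind the grasp point. The pads swing forward as they close: fully open they stand 13 mm farther back than shut.
Start: joints at [63.81, 21.807, 74.336, -0, 83.858, -12.336], TCP at [0.132, 0.534, 0.192] pointing down, gripper open.
Joint ranges: [-178.18, 178.18], [-50.72, 133.34], [12.68, 142.11], [-81.47, 261.47], [9.98, 163.14], [-165.26, 165.26]. Speed limits (degrees/s): [136.94, 136.94, 180, 180, 180, 180].

## Interface

Orientations are given as a 3x3 rotation matrix whose columns are the frame's x, y, z axes.
In Python, from rig import env, vision, close_job, spotter gives the robot as it stands. The module is installed in compiled form; this text tells all that it offers.
- The arm moves only by the tool jog_arm, never from a script. Its argument "plan" is a list that holds one entry, the list of rows, each a list of 6 numbers: the shift along the tool's x, y, z in units of 40 mm (1.0 is 40 mm), then the turn, a rotation vector about the tool's x, y, z in units of 0.15 rad (1.0 is 0.15 rad). A call has 1 to 10 rows; each row shifts and turns the commanded pose from where the row before left it, along the tool's axes as they then stand; what a row does not reach is not made up. A row lasts 1/10 s, in which the tool goes at most 50 mm and 8.59 degrees, less where a joint would pass 70% of its speed; a pose out of reach is approached as far as the arm can. A call with a number of a shift or a turn outside -1 to 1 is refused whole. A call with a gripper value outside its range is refused whole. "grip" is the opening, from -1 (shut) to 1 (fully open), set as the call begins (left out, the last holds). The fingers move at their own pace and stop on an object; "squeeze" is the grip in N (left out, the last holds). Time passes only in rows, so rows that do not move let the fingers close. It gives the time, the measured TCP pose, the force and the opening at its end, in the units of the state.
- env.observe(): the state, without advancing time (a new reading comes with each control period).
- vision.get_image(name): name is "side" or "top"; returns (picture, depth): 420x560x3 uint8, red, green, blue; 420x560 float32, m along the optical axis (not along the pixel's ray), 0 where there is no reading.
- vision.camera_info(name): a dict with "fx", "fy", "cx", "cy" (pixels), "rvec" (rotation vector, rad) and "tvec" (3), from world to camera coordinates, as OpenCV has them. Camera axes: x right, y down, z forward; pixel columns grow to the right and rows downward; lengths in m; the calibration is good to about 2 mm. A picture is of the moment at which its call begins. camera_info takes no time and is no camera call.
- close_job(): hands the job in, once; it reports no verdict.
Trained networks look in the newest picture that a camera, given by its name, has taken for a name from the list of things; names that differ only in an ending like _2 or _b are one class to them, and where a whole thing is asked for, a point or a joint stands for the part that bears it (a point fixed in the world has none). Each returns a list of dicts, best first, with "score" (0 to 1); they miss things now and then, are a little off and sometimes report something else, mostly with a low value. They report only what shows in the picture. A call takes as long as a camera call.
- spotter.trace(camera, query): "pixels" (420x560 bool, what is visible of it) and "rect" ([left, top, right, bottom] in pixels, round what is visible of it).
The state is a dict: "time_s": time; "q": joint angles; "qvel": joint speeds; "joint_efforts": joint torques, N m; "position": TCP position; "tool_rot": TCP orientation; "ft_force": force on the tool from outside, world axes, zero at the start; "wrist_torque": the same for the moment, N m; "grip_width": finger opening in m.
Only numpy, scipy, OpenCV 4.12 (cv2) and the standard library are available. Lean on these libraries where they do the work, as an engineer would, in place of code of your own. Each camera call takes 0.05 s, during which the arm holds its last target.

## Task

The tasting is over: take the two measuring pans off their sloping easels and nest all three by size where the large one stands, the medium (green handle) in the large (black handle) and the small (red handle) in the medium, each level and fully home on the floor of the one below. Fan the handles like a hand of cards, each turned about an eighth of a turn (45 degrees) from the one below it and on round the same way, so that every handle lies free of the others. Set the pans down rather than dropping them, leave the large pan where it is, and don't disturb the bottle, jars and tape standing about.

Things in the scene. Friction and masses are not known exactly. Their poses are not given: they have to be found in the camera images.
- pan_large_base (a point): large measuring pan: open round steel pan, outside radius 58 mm at the base, 68 mm at the rim, 60 mm tall, walls and floor 3 mm, with a straight black handle whose steel strap rises steeply over the rim. Point at the centre of the underside; z out of the mouth, x along the handle. It weighs about 0.45 kg and stands loose on the table. 
- pan_large_grip (a point): large pan's handle grip: a bar 84 mm long (x), 18 mm wide (y), 12 mm thick (z) that starts 93 mm from the pan's axis. Point on its centre line, 130 mm out from the pan's axis and 70 mm above the pan's underside; axes as the pan's: x outward along the handle, z out of the mouth.
- pan_medium_base (a point): medium measuring pan: open round steel pan, outside radius 50 mm at the base, 57 mm at the rim, 60 mm tall, walls and floor 3 mm, with a straight green handle whose steel strap rises steeply over the rim. Point at the centre of the underside; z out of the mouth, x along the handle. It weighs about 0.15 kg. In the large pan: 5 mm play all round at the floor, underside 3 mm above the large's.
- pan_medium_grip (a point): medium pan's handle grip: a bar 84 mm long (x), 18 mm wide (y), 12 mm thick (z) that starts 82 mm from the pan's axis. Point on its centre line, 119 mm out from the pan's axis and 70 mm above the pan's underside; axes as the pan's: x outward along the handle, z out of the mouth.
- pan_small_base (a point): small measuring pan: open round steel pan, outside radius 42 mm at the base, 48 mm at the rim, 60 mm tall, walls and floor 3 mm, with a straight red handle whose steel strap rises steeply over the rim. Point at the centre of the underside; z out of the mouth, x along the handle. It weighs about 0.12 kg. In the medium pan: 5 mm play all round at the floor, underside 3 mm above the medium's.
- pan_small_grip (a point): small pan's handle grip: a bar 84 mm long (x), 18 mm wide (y), 12 mm thick (z) that starts 73 mm from the pan's axis. Point on its centre line, 110 mm out from the pan's axis and 70 mm above the pan's underside; axes as the pan's: x outward along the handle, z out of the mouth.
- easel_medium: fixed plywood sample easel, 112 mm wide, with a deck sloping at 35 degrees that rises towards the easel's +x, top edge 84 mm above the table; an 11 mm lip along its lower edge. The medium pan lies on it with its base flat on the deck, against the lip, handle pointing up the slope and past the top edge. Origin at the centre of its foot on the table; z up.
- easel_small: fixed plywood sample easel, 112 mm wide, with a deck sloping at 35 degrees that rises towards the easel's +x, top edge 84 mm above the table; an 11 mm lip along its lower edge. The small pan lies on it with its base flat on the deck, against the lip, handle pointing up the slope and past the top edge. Origin at the centre of its foot on the table; z up.
- syrup_2: dark syrup bottle, loose, 56 mm across, 193 mm tall, origin at the centre of its underside; a bystander
- jar_f1: small preserve jar with a yellow lid, loose, 60 mm across, 92 mm tall, origin at the centre of its underside; a bystander
- jar_f3: tall preserve jar with a white lid, loose, 68 mm across, 122 mm tall, origin at the centre of its underside; a bystander
- tape_roll_1: roll of tape lying flat, loose, 66 mm across, 24 mm tall, origin at the centre of its underside; a bystander

How it is judged (in metres and radians):
At the end, for the whole second after the job is handed in: Each pan nested in the next: centred within 10 mm, level within 3.4 degrees, underside 0-6 mm above the underside below. Each handle 28-70 degrees from the one directly below; small at least 49 degrees from large. Large pan flat on the table, within 50 mm of its start. All at rest (horizontal distance between pan_medium_base and pan_large_base below 0.01 m and z of pan_medium_base in the frame of pan_large_base between 0 and 0.006 m and angle between each of pan_medium_base, pan_small_base's own z axis and vertical below 0.06 rad and angle between the x axis of pan_medium_base and the x axis of pan_large_base, either way round between 0.49 and 1.22 rad and x of pan_medium_grip in the frame of pan_large_base above 0 m and horizontal distance between pan_small_base and pan_medium_base below 0.01 m and z of pan_small_base in the frame of pan_medium_base between 0 and 0.006 m and angle between the x axis of pan_small_base and the x axis of pan_medium_base, either way round between 0.49 and 1.22 rad and x of pan_small_grip in the frame of pan_medium_base above 0 m and (x of pan_small_grip in the frame of pan_large_base below 0 m or y of pan_small_grip in the frame of pan_large_base above 0.083 m or y of pan_small_grip in the frame of pan_large_base below -0.083 m) and angle between pan_large_base's own z axis and vertical below 0.03 rad and height (world z) of pan_large_base between -0.003 and 0.004 m and distance of pan_large_base from where it was at the start of the episode below 0.05 m and linear speed of each of pan_large, pan_medium, pan_small below 0.02 m/s); the robot touches nothing.
It fails at once if a pan is let fall into the stack (out of the fingers over the large pan, faster than 0.7 m/s) ((linear speed of pan_medium above 0.7 m/s and contact force between the fingers and pan_medium below 0.05 N and horizontal distance between pan_medium_base and pan_large_base below 0.08 m) or (linear speed of pan_small above 0.7 m/s and contact force between the fingers and pan_small below 0.05 N and horizontal distance between pan_small_base and pan_large_base below 0.08 m)).
It fails at once if the syrup bottle is pushed more than 30 mm or tipped more than 20 degrees (distance of syrup_2 from where it was at the start of the episode above 0.03 m or angle between syrup_2's own z axis and vertical above 0.35 rad).
It fails at once if the jar with the yellow lid is pushed more than 30 mm or tipped more than 20 degrees (distance of jar_f1 from where it was at the start of the episode above 0.03 m or angle between jar_f1's own z axis and vertical above 0.35 rad).
It fails at once if the tall jar with the white lid is pushed more than 30 mm or tipped more than 20 degrees (distance of jar_f3 from where it was at the start of the episode above 0.03 m or angle between jar_f3's own z axis and vertical above 0.35 rad).
It fails at once if the roll of tape is pushed more than 30 mm or tipped more than 20 degrees (distance of tape_roll_1 from where it was at the start of the episode above 0.03 m or angle between tape_roll_1's own z axis and vertical above 0.35 rad).
It also fails if it takes over 67 s, if anything falls off the work surface, if the arm or the gripper's body presses on something with over 40 N, if the wrist force passes 120 N, or if a joint passes its speed limit or range.

## Working session

There is one attempt and no reset: what is moved stays moved. The work goes in short steps, Python scripts to look and compute and a tool call to move; the robot and the scene stay as the last step left them, time stands still between calls to the robot, and variables do not carry over. Pictures are saved under pics/ and viewed, and the job is handed in when it is done.

Besides the shell and the picture viewer there is one more tool, called after ">>>" by a JSON object that holds its "fn" and its "kwargs", one argument or row to a line. jog_arm: Moves the arm, as the interface text tells. Its arguments: {"type":"object","properties":{"plan":{"type":"array"},"grip":{"type":"number"},"squeeze":{"type":"number"}},"required":["plan"]}

```bash
mkdir -p pics; ls
cat > h.py <<'E'
import numpy as np, cv2
from rig import env, vision, close_job, spotter
def cam(n):
    c=vision.camera_info(n); R=cv2.Rodrigues(np.array(c['rvec'],float))[0]; return c,R,np.array(c['tvec'],float).ravel()
def cloud(n,depth):
    c,R,t=cam(n); v,u=np.mgrid[:420,:560]
    P=np.stack([(u-c['cx'])/c['fx']*depth,(v-c['cy'])/c['fy']*depth,depth],-1)
    return (P-t)@R
def snap(n,f):
    im,d=vision.get_image(n); cv2.imwrite(f'pics/{f}.png',im[:,:,::-1]); return im,d
E
python3 - <<'E'
from h import *
for n in('side','top'):
    im,d=snap(n,n+'0'); np.savez(n+'0.npz',im=im,d=d)
    c,R,t=cam(n); print(n,c['fx'],(-R.T@t).round(3),R[2].round(2))
    for q in ['pan_large_base','pan_medium_base','pan_small_base','easel_medium','easel_small','syrup_2','jar_f1','jar_f3','tape_roll_1','pan_large_grip','pan_medium_grip','pan_small_grip']:
        r=spotter.trace(n,q)
        P=cloud(n,d)
        for x in r[:2]:
            m=x['pixels']&(d>0); 
            if m.sum(): print(q,round(x['score'],2),x['rect'],m.sum(),np.median(P[m],0).round(3),P[m].min(0).round(3),P[m].max(0).round(3))
        if r: np.save(f'{n}_{q}.npy',r[0]['pixels'])
s=env.observe();print(s['time_s'],s['position'],s['tool_rot'],s['grip_width'])
E
```

```text
pics
side 434.2563373007368 [ 0.005 -1.288  0.732] [ 0.35  0.85 -0.4 ]
pan_large_base 0.93 [194.9, 185.8, 236.3, 219.1] 708 [0.398 0.379 0.043] [ 0.335  0.136 -0.002] [0.523 0.708 0.089]
pan_medium_base 0.56 [263.3, 235.2, 326.6, 301.8] 1591 [ 0.425 -0.34   0.076] [ 0.353 -0.394 -0.001] [ 0.697 -0.006  0.2  ]
pan_small_base 0.7 [216.9, 189.7, 261.1, 235.2] 737 [0.391 0.069 0.074] [ 0.327  0.039 -0.004] [0.624 0.505 0.193]
easel_medium 0.79 [276.1, 264.6, 319.0, 313.6] 656 [ 0.465 -0.378  0.049] [ 0.376 -0.486 -0.002] [ 0.535 -0.292  0.106]
easel_small 0.71 [222.3, 211.6, 255.0, 246.1] 536 [0.432 0.046 0.027] [0.347 0.016 0.001] [0.472 0.127 0.088]
syrup_2 0.91 [252.8, 157.2, 270.9, 200.6] 462 [0.631 0.43  0.097] [0.482 0.056 0.002] [0.686 0.598 0.198]
jar_f1 0.75 [320.5, 235.3, 336.5, 265.1] 472 [ 0.631 -0.191  0.053] [ 0.516 -0.349 -0.002] [ 0.669 -0.06   0.179]
jar_f1 0.7 [345.5, 221.7, 367.9, 261.1] 722 [ 0.746 -0.187  0.072] [ 0.724 -0.203 -0.002] [0.931 0.096 0.124]
jar_f3 0.75 [320.5, 235.3, 336.5, 265.1] 472 [ 0.631 -0.191  0.053] [ 0.516 -0.349 -0.002] [ 0.669 -0.06   0.179]

[... 2254 characters left out ...]
143 0.194]
tape_roll_1 0.57 [331.5, 260.3, 356.9, 284.0] 250 [ 0.392 -0.138  0.023] [ 0.362 -0.171  0.001] [ 0.423 -0.107  0.035]
pan_large_grip 0.58 [125.6, 237.0, 204.5, 288.1] 1891 [0.395 0.362 0.008] [ 0.323  0.277 -0.136] [0.474 0.506 0.082]
pan_medium_grip 0.59 [392.6, 226.7, 434.5, 291.6] 1464 [ 0.412 -0.341  0.06 ] [ 0.345 -0.393 -0.003] [ 0.525 -0.275  0.202]
pan_small_grip 0.72 [249.8, 239.2, 281.9, 293.8] 1080 [0.379 0.086 0.064] [ 0.306  0.048 -0.137] [0.484 0.142 0.194]
1.3 [0.13168642 0.53396746 0.19213505] [[-9.70911210e-01  2.39439809e-01 -1.13939667e-06]
 [ 2.39439809e-01  9.70911210e-01 -1.12304520e-05]
 [-1.58276428e-06 -1.11765886e-05 -1.00000000e+00]] 0.08541071441867255
```

Run:
```python
import numpy as np,cv2
a=np.load('top0.npz')['im'][120:320,90:460,::-1]; cv2.imwrite('pics/topc.png',cv2.resize(a,None,fx=2.1,fy=2.1,interpolation=cv2.INTER_CUBIC))
a=np.load('side0.npz')['im'][140:330,170:390,::-1]; cv2.imwrite('pics/sidec.png',cv2.resize(a,None,fx=3,fy=3,interpolation=cv2.INTER_CUBIC))
```

```text
(no output)
```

View pics/topc.png

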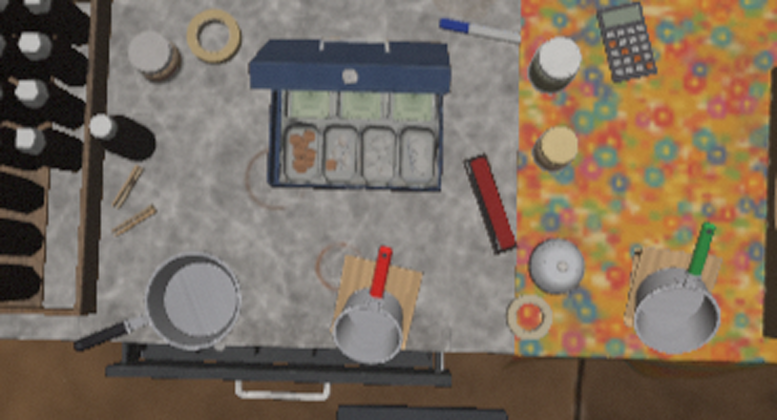

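View pics/sidec.png

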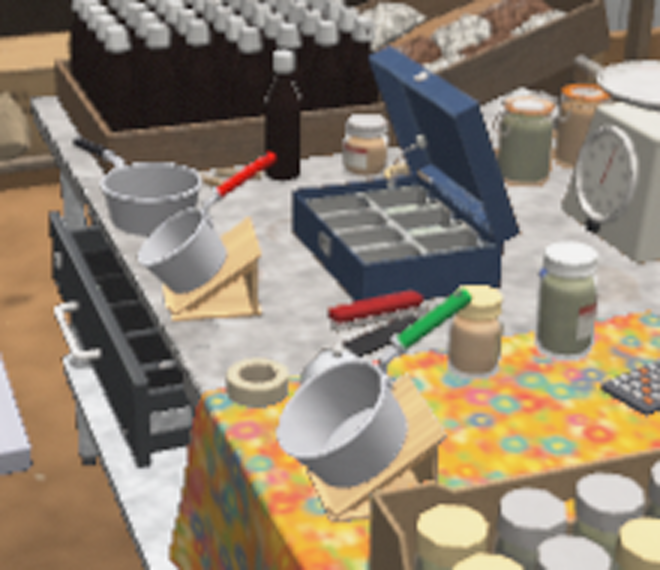

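The top view shows the large pan at left (crop px ~200,298, handle pointing left and slightly down). The small red pan is on its easel at ~(375,320) and the medium green pan on its easel at ~(680,300). The tape is at (530,318), with a kettle-like white object at (557,265) and the jars above it. The side view agrees. Next I'll fit pan models to the depth points.

```bash
cat > fit.py <<'E'
from h import *
from scipy.optimize import least_squares
from scipy.spatial.transform import Rotation as Ro
DIM={'large':(58,68,93),'medium':(50,57,82),'small':(42,48,73)}
def dist(p,size):
    rb,rr,s=[v/1000 for v in DIM[size]]
    r=np.hypot(p[:,0],p[:,1]); q=np.stack([r,p[:,2]],1)
    V=np.array([(0,0),(rb,0),(rr,.06),(rr-.003,.06),(rb-.003,.003),(0,.003)])
    D=[]
    for a,b in zip(V[:-1],V[1:]):
        t=np.clip(((q-a)@(b-a))/((b-a)@(b-a)),0,1); D.append(np.linalg.norm(q-a-t[:,None]*(b-a),axis=1))
    e=np.abs(p-[s+.042,0,.07])-[.042,.009,.006]
    D.append(np.abs(np.linalg.norm(np.maximum(e,0),axis=1)+np.minimum(e.max(1),0)))
    # strap: rough line rim->grip start
    return np.min(D,0)
def Rot(yaw,tilt): # x axis raised by tilt
    return (Ro.from_euler('z',yaw)*Ro.from_euler('y',-tilt)).as_matrix()
def fitpan(P,size,x0,tilt=None):
    best=None
    for yaw in x0[3]:
      free=tilt is None
      f=lambda v:dist((P-v[:3])@Rot(v[3],v[4] if free else tilt),size)
      v0=list(x0[:3])+[yaw]+([0.6] if free and size!='large' else [0.] if free else [])
      r=least_squares(f,v0,loss='soft_l1',f_scale=.003)
      if best is None or r.cost<best.cost: best=r; best.f=f
    return best
E
cat > a.py <<'E'
from fit import *
S=35*np.pi/180
C={}
for size,b,yaws,tilt in (('large',(.395,.34,0.),np.radians([90,110,130]),0.),('medium',(.41,-.34,.04),np.radians([-20,0,20]),S),('small',(.385,.08,.04),np.radians([-20,0,20]),S)):
    Ps={}
    for n in('top','side'):
        d=np.load(n+'0.npz')['d']; m=np.load(f'{n}_pan_{size}_base.npy')|np.load(f'{n}_pan_{size}_grip.npy')
        P=cloud(n,d)[m&(d>0)]; P=P[(np.linalg.norm(P[:,:2]-b[:2],axis=1)<.22)&(P[:,2]>(.006))]; Ps[n]=P
    both=np.vstack([Ps['top'],Ps['side']])
    for nm,P in (('top',Ps['top']),('side',Ps['side']),('both',both)):
      for t in (tilt,None):
        r=fitpan(P,size,b+(yaws,),t); e=r.f(r.x)
        print(size,nm,len(P),r.x[:3].round(4),np.degrees(r.x[3:]).round(1),'med',np.median(e).round(4),(e<.004).mean().round(2))
E
python3 a.py
```

```text
large top 1070 [0.4043 0.3454 0.0062] [115.] med 0.0009 0.93
large top 1070 [0.4051 0.3435 0.0057] [113.4  -1.9] med 0.0009 0.95
large side 689 [0.4089 0.3447 0.0021] [112.9] med 0.0012 0.83
large side 689 [0.4093 0.344  0.0028] [113.1  -0.8] med 0.0012 0.83
large both 1759 [0.406  0.345  0.0048] [112.8] med 0.0012 0.88
large both 1759 [0.4069 0.3436 0.0057] [113.5  -1.9] med 0.0011 0.9
medium top 1511 [ 0.4317 -0.3373  0.0476] [-7.5] med 0.001 0.94
medium top 1511 [ 0.431  -0.337   0.0474] [-7.  34.2] med 0.001 0.95
medium side 1569 [ 0.4346 -0.3387  0.0463] [-5.1] med 0.0009 0.97
medium side 1569 [ 0.4331 -0.3387  0.0466] [-5.1 34. ] med 0.0009 0.97
medium both 3080 [ 0.4329 -0.3382  0.0476] [-6.] med 0.001 0.95
medium both 3080 [ 0.4318 -0.3381  0.0477] [-5.8 33.9] med 0.001 0.95
small top 1116 [0.3982 0.087  0.0422] [-11.5] med 0.001 0.95
small top 1116 [0.3971 0.0874 0.0422] [-11.3  34.1] med 0.001 0.95
small side 699 [0.402  0.0858 0.042 ] [-10.7] med 0.001 0.92
small side 699 [0.4019 0.0858 0.042 ] [-10.7  34.9] med 0.001 0.92
small both 1815 [0.3993 0.0864 0.0423] [-10.7] med 0.001 0.93
small both 1815 [0.3985 0.0865 0.0426] [-11.   34.2] med 0.001 0.93
```

```bash
cat > plan.py <<'E'
from fit import *
import json
D=np.diag([1.,-1,-1])
def T(a,t): return Rot(np.radians(a),np.radians(t))@D
def cur():
    s=env.observe(); return np.array(s['position']),np.array(s['tool_rot']).reshape(3,3),s
def at(R):
    # a,tilt of tool (roll assumed 0)
    x=R[:,0]; return np.degrees(np.arctan2(x[1],x[0])),np.degrees(np.arcsin(x[2]))
def plan(wps,v=.85,w=.9,start=None,dp=2):
    """wps: (p,a,t,[vmax]) ; prints calls of 10 rows"""
    p,R,s=cur() if start is None else start
    a,t=at(R); rows=[]
    pp,pa,pt=p.copy(),a,t
    for W in wps:
        q,qa,qt=np.array(W[0],float),W[1],W[2]; vv=W[3] if len(W)>3 else v
        ang=(Ro.from_matrix(T(pa,pt)).inv()*Ro.from_matrix(T(qa,qt))).magnitude()
        ang=max(ang,np.radians(abs(qa-pa)))
        n=max(1,int(np.ceil(max(np.linalg.norm(q-pp)/.04/vv,ang/.15/w))))
        for i in range(1,n+1):
            f=i/n; g=pp+(q-pp)*f; G=T(pa+(qa-pa)*f,pt+(qt-pt)*f)
            sh=(R.T@(g-p)/.04).round(dp); rv=(Ro.from_matrix(R.T@G).as_rotvec()/.15).round(dp)
            rows.append([*sh,*rv]); p=p+R@sh*.04; R=R@Ro.from_rotvec(rv*.15).as_matrix()
        pp,pa,pt=q,qa,qt
    rows=[[float(x)+0. for x in r] for r in rows]
    for i in range(0,len(rows),10): print(json.dumps(rows[i:i+10]).replace(' ',''))
    print(len(rows),'end',p.round(4),np.round(at(R),2))
    return p,R
def show():
    p,R,s=cur(); print(s['time_s'],p.round(4),np.round(at(R),2),'roll',np.degrees(R[2,1]).round(2),'q',np.round(s['q'],1),'F',np.round(s['ft_force'],1),'M',np.round(s['wrist_torque'],2),'w',round(s['grip_width'],4))
E
python3 - <<'E'
from plan import *
show()
b=np.array([.433,-.338,.0475]);a=-6
G=b+Rot(np.radians(a),np.radians(35))@[.105,0,.051]
H=G-T(a,35)[:,2]*.08
print(G,H)
plan([([.2,.42,.3],150,0),([.40,-.12,.32],25,0),(H,a,35)])
E
```

```text
1.3 [0.1317 0.534  0.1921] [166.15  -0.  ] roll -0.0 q [ 63.8  21.8  74.3  -0.   83.9 -12.3] F [0.4 0.2 0.7] M [-0.    0.02  0.01] w 0.0854
[ 0.48944764 -0.34393289  0.14950228] [ 0.44381289 -0.33913648  0.21503444]
[[-0.39,-0.39,-0.45,0.0,0.0,0.31],[-0.41,-0.38,-0.45,0.0,0.0,0.32],[-0.42,-0.35,-0.45,0.0,0.0,0.31],[-0.44,-0.34,-0.45,0.0,0.0,0.31],[-0.46,-0.31,-0.45,0.0,0.0,0.32],[-0.47,-0.29,-0.45,0.0,0.0,0.31],[-0.65,-0.54,-0.03,0.0,0.0,0.85],[-0.72,-0.45,-0.03,0.0,0.0,0.86],[-0.77,-0.36,-0.02,0.0,0.0,0.86],[-0.8,-0.26,-0.03,0.0,0.0,0.85]]
[[-0.84,-0.15,-0.03,0.0,0.0,0.86],[-0.84,-0.04,-0.03,0.0,0.0,0.85],[-0.85,0.07,-0.03,0.0,0.0,0.86],[-0.83,0.17,-0.03,0.0,0.0,0.85],[-0.8,0.28,-0.03,0.0,0.0,0.86],[-0.76,0.37,-0.03,0.0,0.0,0.85],[-0.7,0.47,-0.03,0.0,0.0,0.86],[-0.64,0.56,-0.03,0.0,0.0,0.86],[-0.56,0.64,-0.03,0.0,0.0,0.85],[-0.47,0.7,-0.03,0.0,0.0,0.86]]
[[-0.38,0.75,-0.03,0.0,0.0,0.85],[-0.28,0.8,-0.03,0.0,0.0,0.86],[-0.18,0.83,-0.03,0.0,0.0,0.85],[-0.16,0.68,0.33,-0.02,0.51,0.45],[-0.15,0.69,0.32,-0.05,0.51,0.45],[-0.12,0.69,0.31,-0.09,0.51,0.44],[-0.1,0.7,0.32,-0.11,0.5,0.44],[-0.08,0.7,0.32,-0.16,0.51,0.42],[-0.06,0.69,0.33,-0.18,0.51,0.42],[-0.04,0.69,0.34,-0.21,0.51,0.39]]
[[-0.02,0.68,0.37,-0.25,0.51,0.38]]
31 end [ 0.444  -0.3392  0.215 ] [-5.98 35.  ]
```

>>> {"fn": "jog_arm", "kwargs": {
  "plan": [
    [[-0.39, -0.39, -0.45, 0, 0, 0.31], [-0.41, -0.38, -0.45, 0, 0, 0.32], [-0.42, -0.35, -0.45, 0, 0, 0.31], [-0.44, -0.34, -0.45, 0, 0, 0.31], [-0.46, -0.31, -0.45, 0, 0, 0.32], [-0.47, -0.29, -0.45, 0, 0, 0.31], [-0.65, -0.54, -0.03, 0, 0, 0.85], [-0.72, -0.45, -0.03, 0, 0, 0.86], [-0.77, -0.36, -0.02, 0, 0, 0.86], [-0.8, -0.26, -0.03, 0, 0, 0.85]]
  ],
  "grip": 1
}}

```text
time_s: 2.3
position: [0.247, 0.2917, 0.3046]
tool_rot: [[-0.505, 0.863, 0.0], [0.863, 0.505, 0.0], [-0.0, 0.0, -1.0]]
ft_force: [0.8, -0.3, 0.6]
grip_width: 0.0853
```

>>> {"fn": "jog_arm", "kwargs": {
  "plan": [
    [[-0.84, -0.15, -0.03, 0, 0, 0.86], [-0.84, -0.04, -0.03, 0, 0, 0.85], [-0.85, 0.07, -0.03, 0, 0, 0.86], [-0.83, 0.17, -0.03, 0, 0, 0.85], [-0.8, 0.28, -0.03, 0, 0, 0.86], [-0.76, 0.37, -0.03, 0, 0, 0.85], [-0.7, 0.47, -0.03, 0, 0, 0.86], [-0.64, 0.56, -0.03, 0, 0, 0.86], [-0.56, 0.64, -0.03, 0, 0, 0.85], [-0.47, 0.7, -0.03, 0, 0, 0.86]]
  ]
}}

```text
time_s: 3.3
position: [0.365, -0.0262, 0.3167]
tool_rot: [[0.686, 0.728, 0.001], [0.728, -0.686, -0.0], [0.0, 0.001, -1.0]]
ft_force: [1.1, 1.1, 0.1]
grip_width: 0.0855
```

```bash
python3 -c "
from plan import *
show()"
```

```text
3.3 [ 0.365  -0.0262  0.3167] [4.67e+01 2.00e-02] roll 0.03 q [-22.8  -1.6  83.7   0.   97.9  20.5] F [1.1 1.1 0.1] M [-0.01  0.02  0.05] w 0.0855
```

>>> {"fn": "jog_arm", "kwargs": {
  "plan": [
    [[-0.38, 0.75, -0.03, 0, 0, 0.85], [-0.28, 0.8, -0.03, 0, 0, 0.86], [-0.18, 0.83, -0.03, 0, 0, 0.85], [-0.16, 0.68, 0.33, -0.02, 0.51, 0.45], [-0.15, 0.69, 0.32, -0.05, 0.51, 0.45], [-0.12, 0.69, 0.31, -0.09, 0.51, 0.44], [-0.1, 0.7, 0.32, -0.11, 0.5, 0.44], [-0.08, 0.7, 0.32, -0.16, 0.51, 0.42], [-0.06, 0.69, 0.33, -0.18, 0.51, 0.42], [-0.04, 0.69, 0.34, -0.21, 0.51, 0.39]]
  ]
}}

```text
time_s: 4.3
position: [0.4379, -0.3133, 0.228]
tool_rot: [[0.858, -0.04, 0.512], [-0.034, -0.999, -0.021], [0.512, 0.0, -0.859]]
ft_force: [1.0, 0.3, 0.5]
grip_width: 0.0853
```

>>> {"fn": "jog_arm", "kwargs": {
  "plan": [
    [[-0.02, 0.68, 0.37, -0.25, 0.51, 0.38], [0, 0, 0, 0, 0, 0], [0, 0, 0, 0, 0, 0]]
  ],
  "grip": 0.2
}}

```text
time_s: 4.6
position: [0.4437, -0.3389, 0.2151]
tool_rot: [[0.816, -0.103, 0.569], [-0.085, -0.995, -0.059], [0.572, -0.0, -0.82]]
ft_force: [-0.3, 0.7, 0.4]
grip_width: 0.0512
```

```bash
python3 -c "
from plan import *
show()
b=np.array([.433,-.338,.0475]);a=-6
G=b+Rot(np.radians(a),np.radians(35))@[.105,0,.051]
plan([(G,a,35,.5)])
for n in('side','top'): snap(n,n+'1')
"
```

```text
4.6 [ 0.4437 -0.3389  0.2151] [-5.95 34.91] roll -0.02 q [-65.6  10.7  96.   35.1  59.2  15.7] F [-0.3  0.7  0.4] M [0.06 0.32 0.03] w 0.0512
[[0.0,0.0,0.4,0.0,0.0,0.0],[0.0,0.0,0.4,0.0,0.0,0.0],[0.0,0.0,0.4,0.0,0.01,0.0],[0.0,0.01,0.4,-0.01,0.0,0.0],[0.0,0.0,0.4,0.0,0.0,0.0]]
5 end [ 0.4893 -0.344   0.1495] [-5.95 35.  ]
```

View pics/side1.png

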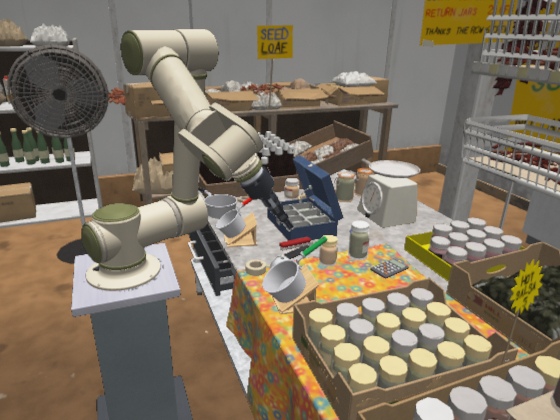

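View pics/top1.png

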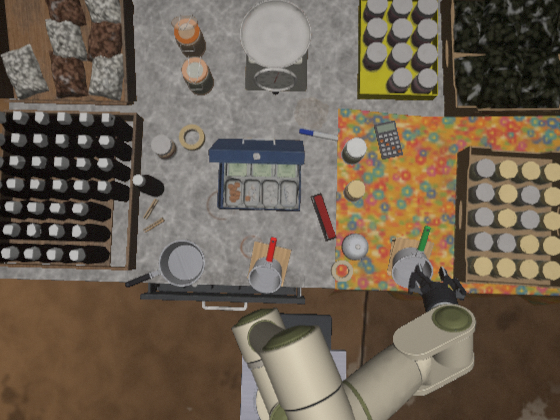

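```bash
python3 -c "
from plan import *
p,R,s=cur()
for n in('side','top'):
    c,Rc,t=cam(n)
    for k in (0,.073,.15,.25):
        q=Rc@(p-R[:,2]*k)+t; print(n,k,(q[0]/q[2]*c['fx']+c['cx']).round(),(q[1]/q[2]*c['fy']+c['cy']).round())
"
python3 -c "
import cv2
a=cv2.imread('pics/side1.png')[170:330,210:350]; cv2.imwrite('pics/side1c.png',cv2.resize(a,None,fx=4,fy=4,interpolation=2))"
```

```text
side 0 296.0 234.0
side 0.073 281.0 215.0
side 0.15 265.0 194.0
side 0.25 242.0 164.0
top 0 426.0 257.0
top 0.073 431.0 274.0
top 0.15 437.0 294.0
top 0.25 446.0 323.0
```

View pics/side1c.png

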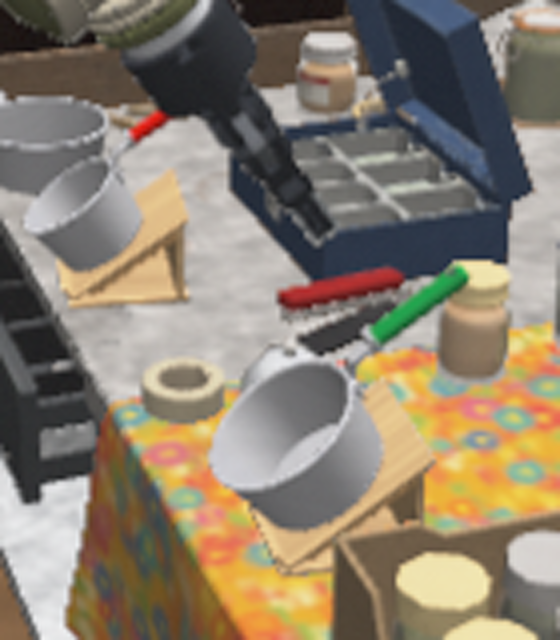

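The side view shows the fingertips at about (291,229), where the calibration predicts them, lined up above the green handle. I'll descend along the tool axis and close.

>>> {"fn": "jog_arm", "kwargs": {
  "plan": [
    [[0, 0, 0.4, 0, 0, 0], [0, 0, 0.4, 0, 0, 0], [0, 0, 0.4, 0, 0.01, 0], [0, 0.01, 0.4, -0.01, 0, 0], [0, 0, 0.4, 0, 0, 0], [0, 0, 0, 0, 0, 0], [0, 0, 0, 0, 0, 0]]
  ]
}}

```text
time_s: 5.4
position: [0.49, -0.3438, 0.1505]
tool_rot: [[0.814, -0.103, 0.572], [-0.083, -0.995, -0.061], [0.575, 0.002, -0.818]]
ft_force: [-0.3, -0.2, -0.6]
grip_width: 0.0513
```

```bash
python3 -c "
from plan import *
show()
im,d=snap('side','side2'); a=im[200:320,240:360,::-1]; cv2.imwrite('pics/side2c.png',cv2.resize(a,None,fx=5,fy=5,interpolation=2))
im,d=snap('top','top2'); a=im[210:310,370:470,::-1]; cv2.imwrite('pics/top2c.png',cv2.resize(a,None,fx=5,fy=5,interpolation=2))
"
```

```text
5.4 [ 0.49   -0.3438  0.1505] [-5.83 35.11] roll 0.14 q [-60.4  18.6  97.4  38.4  48.7  13.5] F [-0.3 -0.2 -0.6] M [ 0.05  0.22 -0.04] w 0.0513
```

View pics/side2c.png

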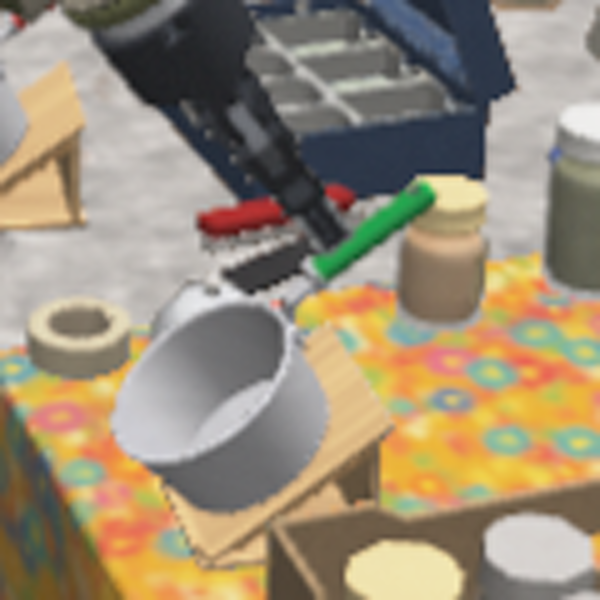

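View pics/top2c.png

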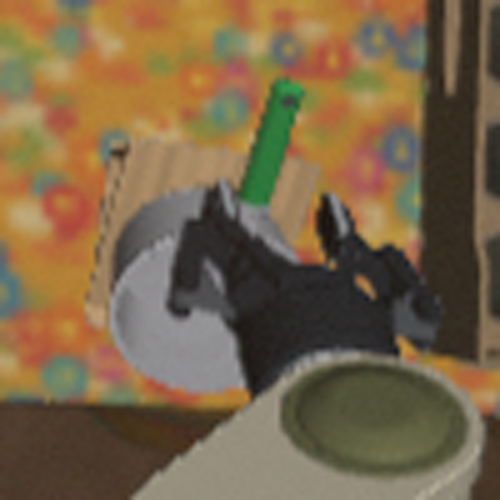

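```bash
python3 -c "
from plan import *
p,R,s=cur()
b=np.array([.433,-.338,.0475]);Rp=Rot(np.radians(-6),np.radians(35))
for n,o in(('side',(240,200)),('top',(370,210))):
    c,Rc,t=cam(n)
    def pr(X):
        q=Rc@X+t; return ((q[0]/q[2]*c['fx']+c['cx']-o[0])*5).round(),((q[1]/q[2]*c['fy']+c['cy']-o[1])*5).round()
    for nm,l in (('tcp',(0,0,0)),('+y',(0,.026,-.006)),('-y',(0,-.026,-.006)),('-y back',(0,-.026,-.05)),('+y back',(0,.026,-.05))): print(n,nm,pr(p+R@np.array(l)))
    for l in ((.082,0,.076),(.166,0,.076),(.105,0,.076)): print(n,l,pr(b+Rp@np.array(l)))
"
```

```text
side tcp (np.float64(355.0), np.float64(268.0))
side +y (np.float64(365.0), np.float64(284.0))
side -y (np.float64(334.0), np.float64(240.0))
side -y back (np.float64(294.0), np.float64(187.0))
side +y back (np.float64(324.0), np.float64(230.0))
side (0.082, 0, 0.076) (np.float64(297.0), np.float64(265.0))
side (0.166, 0, 0.076) (np.float64(420.0), np.float64(174.0))
side (0.105, 0, 0.076) (np.float64(331.0), np.float64(240.0))
top tcp (np.float64(256.0), np.float64(152.0))
top +y (np.float64(305.0), np.float64(164.0))
top -y (np.float64(211.0), np.float64(152.0))
top -y back (np.float64(224.0), np.float64(197.0))
top +y back (np.float64(320.0), np.float64(210.0))
top (0.082, 0, 0.076) (np.float64(252.0), np.float64(211.0))
top (0.166, 0, 0.076) (np.float64(291.0), np.float64(85.0))
top (0.105, 0, 0.076) (np.float64(263.0), np.float64(178.0))
```

```bash
python3 -c "
from plan import *
p,R,s=cur()
print(s['time_s'])
b=np.array([.433,-.338,.0475]);Rp=Rot(np.radians(-6),np.radians(35))
for n in ('side','top'):
    im,d=vision.get_image(n); P=cloud(n,d); L=(P-p)@R
    m=(d>0)&(np.abs(L[...,0])<.03)&(np.abs(L[...,1])<.07)&(L[...,2]>-.16)&(L[...,2]<.03)
    Q=(P-b)@Rp
    dark=(im.max(-1)<110)
    for lo in np.arange(-.16,.03,.01):
        k=m&dark&(L[...,2]>=lo)&(L[...,2]<lo+.01)
        if k.sum(): print(n,round(lo,2),k.sum(),'x',np.percentile(L[k][:,0],[5,95]).round(3),'y',np.percentile(L[k][:,1],[2,30,70,98]).round(3))
    g=(d>0)&(im[...,1]>im[...,0].astype(int)+50)&(im[...,1]>im[...,2].astype(int)+40)&(np.abs(Q[...,1])<.05)&(np.abs(Q[...,0]-.12)<.1)
    print('green in pan frame',g.sum(),np.percentile(Q[g],[2,50,98],axis=0).round(3))
"
```

```text
5.5
side -0.16 32 x [-0.008  0.011] y [0.031 0.036 0.038 0.041]
side -0.15 84 x [-0.016  0.019] y [-0.008  0.018  0.062  0.068]
side -0.14 66 x [-0.015  0.018] y [-0.01   0.021  0.065  0.069]
side -0.13 46 x [-0.014  0.016] y [0.021 0.028 0.064 0.066]
side -0.12 37 x [-0.014  0.017] y [0.027 0.031 0.061 0.064]
side -0.11 20 x [-0.013  0.015] y [-0.019  0.034  0.059  0.062]
side -0.1 43 x [-0.009  0.012] y [0.038 0.052 0.057 0.059]
side -0.09 4 x [-0.008  0.013] y [0.036 0.052 0.054 0.056]
side -0.08 16 x [-0.006  0.008] y [0.032 0.037 0.04  0.041]
side -0.07 21 x [-0.007  0.008] y [0.031 0.037 0.039 0.042]
side -0.06 22 x [-0.005  0.011] y [0.03  0.036 0.04  0.041]
side -0.05 9 x [-0.007  0.008] y [0.03  0.031 0.033 0.036]
side -0.02 12 x [-0.01   0.024] y [0.005 0.007 0.009 0.01 ]
green in pan frame 122 [[ 0.092 -0.01   0.064]
 [ 0.129 -0.006  0.071]
 [ 0.163  0.004  0.075]]
top -0.16 38 x [-0.005  0.01 ] y [-0.057 -0.039 -0.03   0.055]
top -0.15 175 x [-0.01   0.017] y [-0.067 -0.049  0.04   0.065]
top -0.14 94 x [0.001 0.018] y [-0.066 -0.024  0.046  0.064]
top -0.13 80 x [0.001 0.016] y [-0.064 -0.024  0.02   0.06 ]
top -0.12 91 x [-0.009  0.016] y [-0.062 -0.03   0.021  0.058]
top -0.11 74 x [-0.012  0.013] y [-0.059 -0.032  0.049  0.059]
top -0.1 92 x [-0.01   0.012] y [-0.057 -0.037  0.036  0.057]
top -0.09 29 x [-0.006  0.011] y [-0.042 -0.028  0.029  0.05 ]
top -0.08 21 x [-0.006  0.008] y [-0.039 -0.033  0.026  0.038]
top -0.07 30 x [-0.007  0.01 ] y [-0.04  -0.033  0.025  0.038]
top -0.06 22 x [-0.005  0.01 ] y [-0.039 -0.032  0.026  0.037]
top -0.05 8 x [-0.009  0.007] y [-0.032  0.025  0.026  0.027]
top -0.03 17 x [-0.018  0.028] y [-0.01  -0.008 -0.007  0.007]
top -0.02 17 x [-0.02   0.021] y [-0.01  -0.01  -0.008 -0.007]
green in pan frame 125 [[ 0.091 -0.006  0.068]
 [ 0.127  0.002  0.074]
 [ 0.163  0.008  0.078]]
```

```bash
python3 -c "
from plan import *
p,R,s=cur()
for n in ('side','top'):
    d=None
    im,d=vision.get_image(n); P=cloud(n,d); L=(P-p)@R
    m=(d>0)&(np.abs(L[...,0])<.02)&(np.abs(L[...,1])<.05)&(np.abs(L[...,1])>.013)&(L[...,2]>-.09)&(L[...,2]<.03)
    for lo in np.arange(-.09,.03,.01):
        k=m&(L[...,2]>=lo)&(L[...,2]<lo+.01)
        if k.sum(): print(n,round(lo,2),k.sum(),'y',np.percentile(L[k][:,1],[2,30,70,98]).round(3),im[k].mean(0).round())
"
```

```text
side -0.09 2 y [0.034 0.034 0.034 0.034] [84. 68. 73.]
side -0.08 20 y [0.032 0.036 0.04  0.043] [58. 57. 60.]
side -0.07 23 y [0.028 0.034 0.038 0.043] [62. 62. 65.]
side -0.06 25 y [0.029 0.033 0.038 0.041] [74. 75. 78.]
side -0.05 13 y [0.03  0.031 0.033 0.037] [84. 93. 89.]
top -0.09 25 y [-0.042 -0.028  0.027  0.046] [56. 51. 48.]
top -0.08 32 y [-0.039 -0.029  0.026  0.034] [67. 64. 62.]
top -0.07 31 y [-0.04  -0.032  0.026  0.037] [73. 68. 64.]
top -0.06 32 y [-0.039 -0.031  0.027  0.037] [77. 73. 69.]
top -0.05 11 y [-0.032  0.026  0.027  0.029] [85. 70. 56.]
```

```bash
python3 -c "
from plan import *
p=np.array([0.13168642,0.53396746,0.19213505]);R=np.array([[-.97091121,.239439809,0],[.239439809,.97091121,0],[0,0,-1.]])
for n in ('side','top'):
    z=np.load(n+'0.npz');im,d=z['im'],z['d']; P=cloud(n,d); L=(P-p)@R
    m=(d>0)&(np.abs(L[...,0])<.05)&(np.abs(L[...,1])<.08)&(L[...,2]>-.15)&(L[...,2]<.03)
    print(n,m.sum())
    for lo in np.arange(-.15,.03,.01):
        k=m&(L[...,2]>=lo)&(L[...,2]<lo+.01)
        if k.sum(): print(n,round(lo,2),k.sum(),'x',np.percentile(L[k][:,0],[2,98]).round(3),'y',np.percentile(L[k][:,1],[2,30,70,98]).round(3),im[k].mean(0).round())
"
```

```text
side 244
side -0.15 35 x [-0.02  0.01] y [-0.076 -0.062 -0.016  0.059] [54. 56. 59.]
side -0.14 35 x [-0.022  0.009] y [-0.077 -0.068 -0.026  0.036] [45. 46. 49.]
side -0.13 22 x [-0.019  0.009] y [-0.077 -0.068 -0.031  0.032] [44. 45. 48.]
side -0.12 26 x [-0.02  0.01] y [-0.069 -0.056 -0.038  0.033] [45. 46. 49.]
side -0.11 32 x [-0.015  0.009] y [-0.08  -0.072 -0.043  0.073] [46. 47. 50.]
side -0.1 12 x [-0.016  0.006] y [-0.063 -0.056  0.015  0.047] [39. 40. 42.]
side -0.09 24 x [-0.014  0.005] y [-0.061 -0.054  0.039  0.047] [56. 57. 59.]
side -0.08 23 x [-0.013  0.007] y [-0.061 -0.052  0.042  0.047] [49. 51. 53.]
side -0.07 20 x [-0.011  0.008] y [-0.06  -0.054  0.038  0.05 ] [57. 58. 60.]
side -0.06 15 x [-0.011  0.005] y [-0.051 -0.046  0.022  0.056] [69. 70. 72.]
top 358
top -0.15 50 x [-0.018  0.007] y [-0.07  -0.062 -0.033 -0.017] [26. 27. 28.]
top -0.14 45 x [-0.018  0.009] y [-0.072 -0.069 -0.026 -0.016] [21. 22. 24.]
top -0.13 46 x [-0.015  0.013] y [-0.073 -0.071 -0.035 -0.017] [28. 27. 27.]
top -0.12 76 x [-0.015  0.012] y [-0.074 -0.046 -0.036  0.055] [30. 30. 31.]
top -0.11 58 x [-0.011  0.01 ] y [-0.075 -0.068 -0.046  0.07 ] [30. 29. 30.]
top -0.1 24 x [-0.011  0.005] y [-0.066 -0.048  0.05   0.067] [29. 28. 27.]
top -0.09 9 x [-0.01  -0.002] y [-0.056 -0.053  0.008  0.047] [35. 36. 36.]
top -0.08 19 x [-0.01  -0.002] y [-0.057 -0.049  0.042  0.053] [32. 32. 33.]
top -0.07 18 x [-0.01 -0.  ] y [-0.057 -0.05   0.043  0.052] [37. 35. 35.]
top -0.06 13 x [-0.009  0.004] y [-0.05   0.007  0.043  0.049] [29. 27. 25.]
```

Both cameras agree that the fingertips end about 40 mm short of the reported TCP along the tool axis, at this pose and at the start pose. To test it, I'll close here: if the fingers meet nothing, the TCP is offset.

>>> {"fn": "jog_arm", "kwargs": {
  "plan": [
    [[0, 0, 0, 0, 0, 0], [0, 0, 0, 0, 0, 0], [0, 0, 0, 0, 0, 0], [0, 0, 0, 0, 0, 0], [0, 0, 0, 0, 0, 0], [0, 0, 0, 0, 0, 0]]
  ],
  "grip": -1,
  "squeeze": 30
}}

```text
time_s: 6.3
position: [0.4896, -0.3444, 0.1495]
tool_rot: [[0.814, -0.105, 0.571], [-0.085, -0.994, -0.062], [0.575, 0.001, -0.818]]
ft_force: [-0.4, -0.6, 0.0]
grip_width: 0.0002
```

```bash
python3 -c "
from plan import *
show()
p,R,s=cur()
for n in ('side','top'):
    im,d=snap(n,n+'3'); P=cloud(n,d); L=(P-p)@R
    cv2.imwrite('pics/'+n+'3c.png',cv2.resize((im[210:310,370:470] if n=='top' else im[200:320,240:360])[:,:,::-1],None,fx=4,fy=4,interpolation=2))
    m=(d>0)&(np.abs(L[...,0])<.02)&(np.abs(L[...,1])<.05)&(L[...,2]>-.09)&(L[...,2]<.03)
    for lo in np.arange(-.09,.03,.01):
        k=m&(L[...,2]>=lo)&(L[...,2]<lo+.01)
        if k.sum(): print(n,round(lo,2),k.sum(),'x',np.percentile(L[k][:,0],[2,98]).round(3),'y',np.percentile(L[k][:,1],[2,30,70,98]).round(3),im[k].mean(0).round())
"
```

```text
6.3 [ 0.4896 -0.3444  0.1495] [-5.98 35.08] roll 0.08 q [-60.4  18.6  97.4  38.5  48.6  13.5] F [-0.4 -0.6  0. ] M [0.03 0.28 0.01] w 0.0002
side -0.09 10 x [-0.009  0.014] y [0.011 0.03  0.032 0.033] [51. 49. 52.]
side -0.08 9 x [-0.005  0.01 ] y [0.009 0.011 0.015 0.016] [43. 44. 47.]
side -0.07 28 x [-0.008  0.01 ] y [0.004 0.008 0.013 0.017] [58. 58. 61.]
side -0.06 23 x [-0.009  0.012] y [0.005 0.007 0.013 0.016] [74. 72. 75.]
side -0.05 18 x [-0.008  0.011] y [0.002 0.006 0.011 0.015] [80. 81. 83.]
side -0.04 1 x [-0.001 -0.001] y [0.004 0.004 0.004 0.004] [113. 114. 114.]
side -0.03 44 x [-0.019  0.019] y [-0.006  0.     0.004  0.01 ] [ 68. 159.  96.]
side -0.02 43 x [-0.019  0.019] y [-0.011  0.005  0.008  0.011] [ 54. 129.  77.]
top -0.09 31 x [-0.     0.013] y [-0.026 -0.009  0.008  0.029] [48. 45. 45.]
top -0.08 22 x [-0.     0.011] y [-0.015 -0.008  0.001  0.009] [72. 71. 71.]
top -0.07 27 x [-0.004  0.012] y [-0.014 -0.009  0.003  0.013] [82. 81. 81.]
top -0.06 23 x [-0.004  0.01 ] y [-0.015 -0.009  0.001  0.012] [79. 79. 77.]
top -0.05 9 x [0.006 0.01 ] y [-0.007 -0.004  0.002  0.008] [105. 107. 104.]
top -0.03 52 x [-0.015  0.019] y [-0.01  -0.006  0.     0.006] [ 52. 111.  59.]
top -0.02 12 x [-0.01   0.019] y [-0.01  -0.009 -0.004  0.009] [71. 96. 55.]
```

View pics/top3c.png

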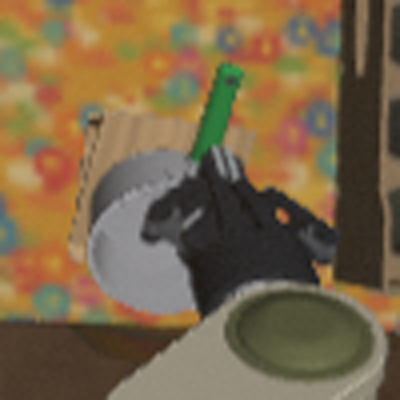

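View pics/side3c.png

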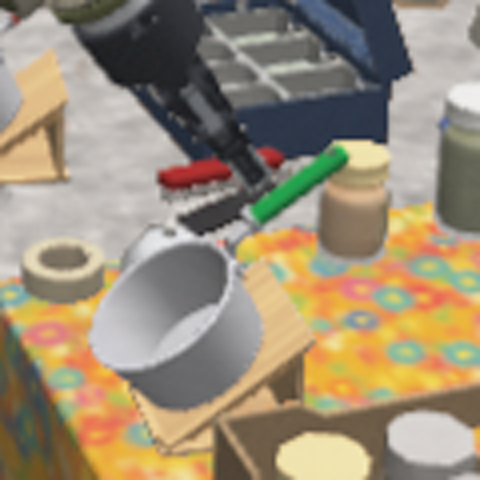

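Confirmed: the fingers shut to zero on nothing, and the tips show just above the handle in both views. The real tip is about 40 mm behind the reported TCP, so I'll add 40 mm along the tool axis from here on. I'll reopen and go 40 mm deeper.

>>> {"fn": "jog_arm", "kwargs": {
  "plan": [
    [[0, 0, 0, 0, 0, 0], [0, 0, 0, 0, 0, 0], [0, 0, 0, 0, 0, 0], [0, 0, 0.25, 0, 0, 0], [0, 0, 0.25, 0, 0, 0], [0, 0, 0.25, 0, 0, 0], [0, 0, 0.25, 0, 0, 0], [0, 0, 0, 0, 0, 0]]
  ],
  "grip": 0.2
}}

```text
time_s: 7.2
position: [0.5128, -0.3463, 0.1151]
tool_rot: [[0.815, -0.104, 0.57], [-0.086, -0.995, -0.06], [0.574, -0.0, -0.819]]
ft_force: [-0.2, 0.5, -0.3]
grip_width: 0.0512
```

>>> {"fn": "jog_arm", "kwargs": {
  "plan": [
    [[0, 0, 0, 0, 0, 0], [0, 0, 0, 0, 0, 0], [0, 0, 0, 0, 0, 0], [0, 0, 0, 0, 0, 0], [0, 0, 0, 0, 0, 0]]
  ],
  "grip": -1,
  "squeeze": 90
}}

```text
time_s: 7.7
position: [0.5125, -0.3469, 0.1172]
tool_rot: [[0.814, -0.105, 0.572], [-0.085, -0.994, -0.062], [0.575, 0.002, -0.818]]
ft_force: [-0.5, 1.0, 2.1]
grip_width: 0.0161
```

```bash
python3 -c "
from plan import *
show()
p,R,s=cur()
for n in ('side',):
    im,d=snap(n,n+'4')
    cv2.imwrite('pics/'+n+'4c.png',cv2.resize((im[210:310,370:470] if n=='top' else im[200:320,240:360])[:,:,::-1],None,fx=4,fy=4,interpolation=2))
"
```

```text
7.7 [ 0.5125 -0.3469  0.1172] [-5.98 35.11] roll 0.1 q [-58.1  22.8  97.3  40.5  44.1  12.1] F [-0.5  1.   2.1] M [0.16 0.14 0.02] w 0.0161
```

View pics/side4c.png

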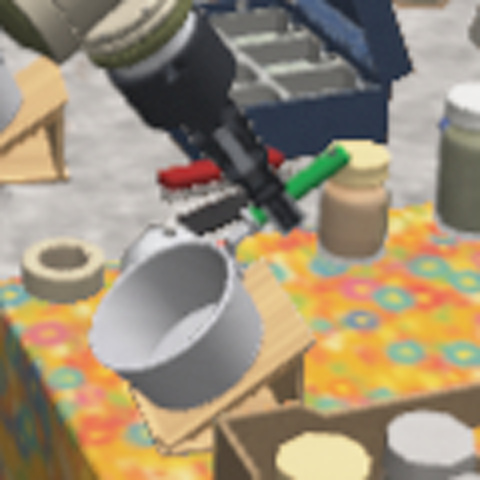

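```bash
python3 -c "
from plan import *
p,R,s=cur()
b=np.array([.433,-.338,.0475]);Rp=Rot(np.radians(-6),np.radians(35))
print((Rp.T@(p-b)).round(4))
plan([(p+[0,0,.03],-6,35,.3),([.47,-.34,.30],-6,0,.7)])
"
```

```text
[ 0.1055 -0.0005  0.0112]
[[0.14,0.0,-0.2,0.01,0.0,0.0],[0.15,0.0,-0.21,0.0,-0.01,0.0],[0.14,0.0,-0.2,0.0,0.0,0.0],[0.22,-0.01,-0.63,0.0,-0.68,0.0],[0.15,-0.01,-0.64,0.0,-0.68,0.0],[0.09,-0.01,-0.66,0.0,-0.68,0.0],[0.02,-0.01,-0.66,0.0,-0.68,0.0],[-0.04,-0.01,-0.66,0.0,-0.68,0.0],[-0.12,-0.01,-0.65,0.0,-0.68,0.0]]
9 end [ 0.4699 -0.3399  0.3   ] [-5.99 -0.04]
```

>>> {"fn": "jog_arm", "kwargs": {
  "plan": [
    [[0.14, 0, -0.2, 0.01, 0, 0], [0.15, 0, -0.21, 0, -0.01, 0], [0.14, 0, -0.2, 0, 0, 0], [0.22, -0.01, -0.63, 0, -0.68, 0], [0.15, -0.01, -0.64, 0, -0.68, 0], [0.09, -0.01, -0.66, 0, -0.68, 0], [0.02, -0.01, -0.66, 0, -0.68, 0], [-0.04, -0.01, -0.66, 0, -0.68, 0], [-0.12, -0.01, -0.65, 0, -0.68, 0], [0, 0, 0, 0, 0, 0]]
  ]
}}

```text
time_s: 8.75
position: [0.4714, -0.3404, 0.3034]
tool_rot: [[0.995, -0.104, 0.001], [-0.104, -0.995, -0.005], [0.002, 0.005, -1.0]]
ft_force: [-0.3, -0.9, -1.3]
grip_width: 0.0159
```

```bash
cat >> plan.py <<'E'
def pts(n,im,d,c,r=.2,zmin=.006,extra=None):
    P=cloud(n,d); m=(d>0)&(np.linalg.norm(P-np.array(c),axis=-1)<r)&(P[...,2]>zmin); return P,m
def inhand(size,d0,f):
    """d0: tcp in pan frame; fit the pan near expected pose, 6 dof"""
    p,R,s=cur(); Rp=R@D; b=p-Rp@np.array(d0)
    Q=[]
    for n in('top','side'):
        im,d=snap(n,n+f); r=spotter.trace(n,f'pan_{size}_base'); P=cloud(n,d)
        for x in r[:1]:
            print(n,round(x['score'],2),x['rect'])
            m=x['pixels']&(d>0); q=P[m]; e=dist((q-b)@Rp,size); q=q[e<.02]; Q.append(q); print(len(q),m.sum())
    def go(q):
        f=lambda v:dist((q-b-v[:3])@(Ro.from_rotvec(v[3:]).as_matrix()@Rp),size)
        r=least_squares(f,np.zeros(6),loss='soft_l1',f_scale=.002); e=f(r.x)
        Rn=Ro.from_rotvec(r.x[3:]).as_matrix()@Rp; bn=b+r.x[:3]
        print(' base',bn.round(4),'shift in pan',(Rp.T@r.x[:3]).round(4),'rot in pan deg',np.degrees(Rp.T@r.x[3:]).round(1),'tcp in pan',(Rn.T@(p-bn)).round(4),'az',np.degrees(np.arctan2(Rn[1,0],Rn[0,0])).round(1),'z',Rn[:,2].round(3),'med',np.median(e).round(4))
        return bn,Rn
    for q in Q: go(q)
    return go(np.vstack(Q))
E
python3 -c "
from plan import *
show()
inhand('medium',[.1055,-.0005,.0112],'5')
plan([([.39,.02,.31],76,0),([.315,.36,.31],158,0)])
"
```

```text
8.75 [ 0.4714 -0.3404  0.3034] [-5.97  0.1 ] roll 0.3 q [-47.4  22.3  55.6  -0.2 101.8  48.5] F [-0.3 -0.9 -1.3] M [ 0.04 -0.14 -0.01] w 0.0159
top 0.62 [439.3, 221.8, 462.9, 291.0]
292 296
side 0.83 [246.5, 180.7, 329.9, 217.7]
1524 1524
 base [ 0.364  -0.3273  0.3169] shift in pan [-0.0026  0.0013  0.025 ] rot in pan deg [-1.  10.7 -1.8] tcp in pan [0.1088 0.0016 0.0065] az -7.9 z [0.185 0.    0.983] med 0.0011
 base [ 0.365  -0.3289  0.2894] shift in pan [-0.0016 -0.     -0.0026] rot in pan deg [1.5 1.5 0.7] tcp in pan [ 0.1067 -0.0015  0.0166] az -5.2 z [ 0.022 -0.023  1.   ] med 0.0008
 base [ 0.3647 -0.329   0.2913] shift in pan [-0.0018 -0.0002 -0.0007] rot in pan deg [0.8 0.9 0.3] tcp in pan [ 0.1071 -0.0007  0.0136] az -5.6 z [ 0.013 -0.009  1.   ] med 0.0009
[[-0.27,-0.79,-0.02,-0.01,0.0,-0.87],[-0.15,-0.83,-0.03,0.0,0.0,-0.87],[-0.06,-0.83,-0.03,0.0,0.0,-0.86],[0.06,-0.84,-0.02,0.0,0.0,-0.87],[0.16,-0.82,-0.03,0.0,0.0,-0.87],[0.27,-0.79,-0.02,0.0,0.01,-0.87],[0.37,-0.75,-0.03,0.0,0.0,-0.86],[0.47,-0.7,-0.03,0.0,0.0,-0.87],[0.55,-0.63,-0.02,0.0,0.0,-0.87],[0.63,-0.55,-0.03,0.0,0.0,-0.87]]
[[0.69,-0.47,-0.02,0.0,0.0,-0.86],[0.71,-0.35,0.0,0.0,0.0,-0.87],[0.75,-0.26,0.0,0.0,0.0,-0.87],[0.77,-0.16,0.0,0.0,0.0,-0.87],[0.79,-0.05,0.0,0.0,0.0,-0.86],[0.79,0.04,0.0,0.0,0.0,-0.87],[0.78,0.15,0.0,0.0,0.0,-0.87],[0.75,0.25,0.0,0.0,0.0,-0.87],[0.71,0.35,0.0,0.0,0.0,-0.86],[0.66,0.43,0.0,0.0,0.0,-0.87]]
[[0.6,0.51,0.0,0.0,0.0,-0.87],[0.53,0.59,0.0,0.0,0.0,-0.87]]
22 end [0.315  0.3598 0.3101] [1.5804e+02 3.0000e-02]
```

View pics/side5.png

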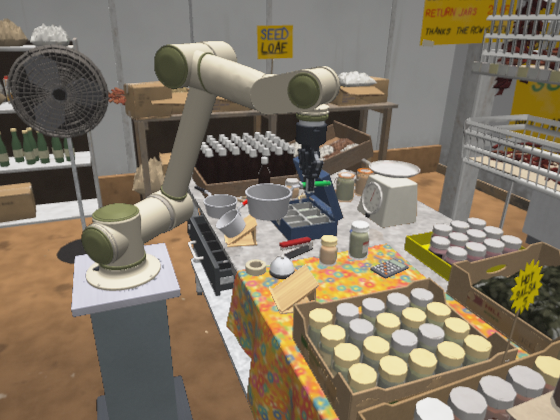

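The side view shows the medium pan held level at about (268,200), so I'll carry it to above the large pan.

>>> {"fn": "jog_arm", "kwargs": {
  "plan": [
    [[-0.27, -0.79, -0.02, -0.01, 0, -0.87], [-0.15, -0.83, -0.03, 0, 0, -0.87], [-0.06, -0.83, -0.03, 0, 0, -0.86], [0.06, -0.84, -0.02, 0, 0, -0.87], [0.16, -0.82, -0.03, 0, 0, -0.87], [0.27, -0.79, -0.02, 0, 0.01, -0.87], [0.37, -0.75, -0.03, 0, 0, -0.86], [0.47, -0.7, -0.03, 0, 0, -0.87], [0.55, -0.63, -0.02, 0, 0, -0.87], [0.63, -0.55, -0.03, 0, 0, -0.87]]
  ]
}}

```text
time_s: 9.95
position: [0.3963, -0.0116, 0.3089]
tool_rot: [[0.361, 0.933, -0.001], [0.933, -0.361, 0.0], [-0.0, -0.001, -1.0]]
ft_force: [0.7, 0.1, -1.8]
grip_width: 0.0163
```

>>> {"fn": "jog_arm", "kwargs": {
  "plan": [
    [[0.69, -0.47, -0.02, 0, 0, -0.86], [0.71, -0.35, 0, 0, 0, -0.87], [0.75, -0.26, 0, 0, 0, -0.87], [0.77, -0.16, 0, 0, 0, -0.87], [0.79, -0.05, 0, 0, 0, -0.86], [0.79, 0.04, 0, 0, 0, -0.87], [0.78, 0.15, 0, 0, 0, -0.87], [0.75, 0.25, 0, 0, 0, -0.87], [0.71, 0.35, 0, 0, 0, -0.86], [0.66, 0.43, 0, 0, 0, -0.87]]
  ]
}}

```text
time_s: 10.95
position: [0.3278, 0.2985, 0.3095]
tool_rot: [[-0.803, 0.597, -0.001], [0.597, 0.803, -0.001], [0.0, -0.001, -1.0]]
ft_force: [0.8, -0.4, -0.9]
grip_width: 0.016
```

>>> {"fn": "jog_arm", "kwargs": {
  "plan": [
    [[0.6, 0.51, 0, 0, 0, -0.87], [0.53, 0.59, 0, 0, 0, -0.87], [0, 0, 0, 0, 0, 0], [0, 0, 0, 0, 0, 0]]
  ]
}}

```text
time_s: 11.35
position: [0.3145, 0.3591, 0.3093]
tool_rot: [[-0.927, 0.374, -0.002], [0.374, 0.927, -0.002], [0.001, -0.002, -1.0]]
ft_force: [0.4, -0.8, -0.6]
grip_width: 0.0163
```

```bash
python3 -c "
from plan import *
show()
inhand('medium',[.1065,-.0005,.0112],'6')
"
```

```text
11.35 [0.3145 0.3591 0.3093] [1.5804e+02 5.0000e-02] roll -0.12 q [ 34.6  10.9  70.9  -0.   98.4 -33.5] F [ 0.4 -0.8 -0.6] M [0.06 0.11 0.02] w 0.0163
top 0.9 [141.3, 239.9, 191.5, 302.3]
2002 2005
side 0.61 [178.0, 124.8, 236.2, 147.1]
638 702
 base [0.4102 0.3187 0.2967] shift in pan [ 0.0026  0.0012 -0.0013] rot in pan deg [0.3 0.1 1.4] tcp in pan [ 0.1039 -0.0041  0.0128] az 159.4 z [0.002 0.008 1.   ] med 0.0008
 base [0.4148 0.3164 0.2993] shift in pan [-0.0026  0.0016  0.0013] rot in pan deg [-0.2  1.1 -0.6] tcp in pan [ 0.1089 -0.0009  0.012 ] az 157.4 z [-0.017  0.005  1.   ] med 0.0012
 base [0.4115 0.317  0.2968] shift in pan [ 0.0008  0.0023 -0.0013] rot in pan deg [ 0.6  0.2 -0.3] tcp in pan [ 0.1057 -0.0021  0.013 ] az 157.8 z [0.002 0.013 1.   ] med 0.001
```

View pics/side6.png

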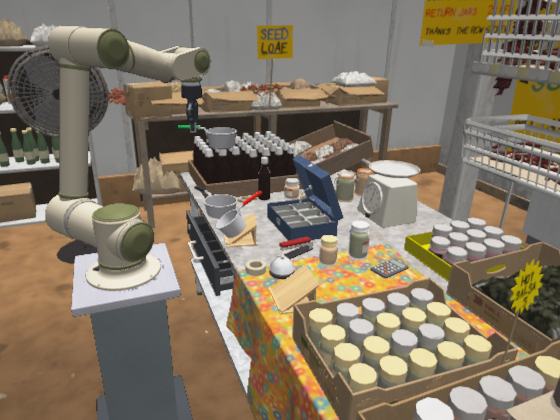

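View pics/top6.png

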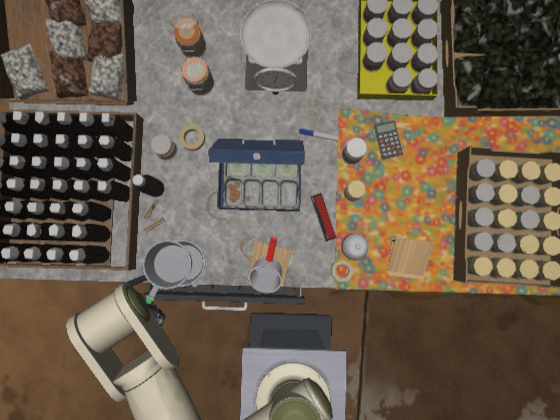

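```bash
python3 -c "
from plan import *
plan([([.3085,.3866,.2],158,0,.8),([.3085,.3866,.095],158,0,.6)])
"
```

```text
[[0.1,0.15,0.69,0.0,0.0,0.0],[0.11,0.14,0.69,0.0,0.0,0.0],[0.1,0.15,0.69,0.0,0.0,0.0],[0.11,0.15,0.68,0.0,0.0,-0.01],[0.0,0.0,0.53,0.0,0.0,0.0],[0.0,0.0,0.52,0.0,0.0,0.0],[0.0,0.0,0.53,0.0,0.0,0.0],[0.0,0.0,0.52,0.0,0.0,0.0],[0.0,0.0,0.53,0.0,0.0,0.0]]
9 end [0.3085 0.3866 0.095 ] [ 1.5804e+02 -1.0000e-02]
```

>>> {"fn": "jog_arm", "kwargs": {
  "plan": [
    [[0.1, 0.15, 0.69, 0, 0, 0], [0.11, 0.14, 0.69, 0, 0, 0], [0.1, 0.15, 0.69, 0, 0, 0], [0.11, 0.15, 0.68, 0, 0, -0.01], [0, 0, 0.53, 0, 0, 0], [0, 0, 0.52, 0, 0, 0], [0, 0, 0.53, 0, 0, 0], [0, 0, 0.52, 0, 0, 0], [0, 0, 0.53, 0, 0, 0], [0, 0, 0, 0, 0, 0]]
  ]
}}

```text
time_s: 12.55
position: [0.3075, 0.386, 0.0931]
tool_rot: [[-0.928, 0.373, -0.004], [0.373, 0.928, -0.004], [0.002, -0.005, -1.0]]
ft_force: [-0.0, 0.4, 0.2]
grip_width: 0.016
```

```bash
python3 -c "
from plan import *
show()
inhand('medium',[.1062,-.0015,.0125],'7')
for n,a in (('top',(110,220)),('side',(160,160))):
    im=cv2.imread('pics/'+n+'7.png'); cv2.imwrite('pics/'+n+'7c.png',cv2.resize(im[a[1]:a[1]+100,a[0]:a[0]+120],None,fx=5,fy=5,interpolation=2))
"
```

```text
12.55 [0.3075 0.386  0.0931] [1.5807e+02 1.2000e-01] roll -0.28 q [ 37.7  22.2  92.   -0.   66.1 -30.3] F [-0.   0.4  0.2] M [-0.03  0.11 -0.02] w 0.016
top 0.68 [158.1, 240.8, 195.7, 296.6]
1414 1428
side 0.85 [179.3, 174.5, 234.7, 197.5]
587 612
 base [0.4028 0.3453 0.0803] shift in pan [ 0.0025  0.0006 -0.    ] rot in pan deg [ 0.8 -0.1 -1.3] tcp in pan [0.1037 0.0005 0.0124] az 156.7 z [0.011 0.017 1.   ] med 0.0009
 base [0.4093 0.3474 0.0848] shift in pan [-0.0027 -0.0037  0.0044] rot in pan deg [-2.1  0.5  0. ] tcp in pan [0.1088 0.0019 0.0091] az 158.1 z [-0.018 -0.027  0.999] med 0.0011
 base [0.4053 0.3454 0.0807] shift in pan [ 0.0003 -0.0004  0.0003] rot in pan deg [ 0.6  0.  -0.2] tcp in pan [ 0.1059 -0.0006  0.0123] az 157.9 z [0.007 0.013 1.   ] med 0.0012
```

View pics/top7c.png

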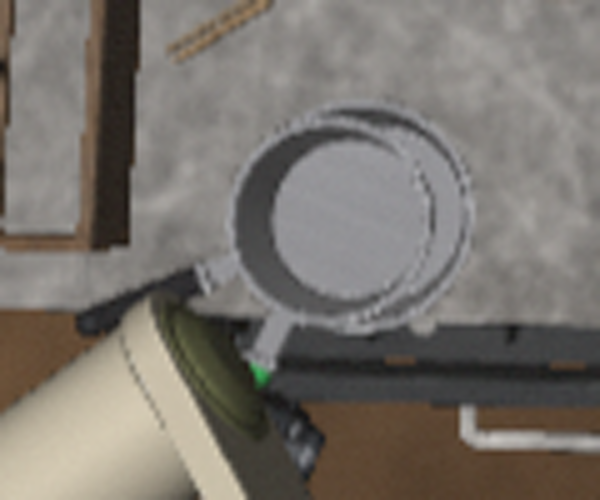

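View pics/side7c.png

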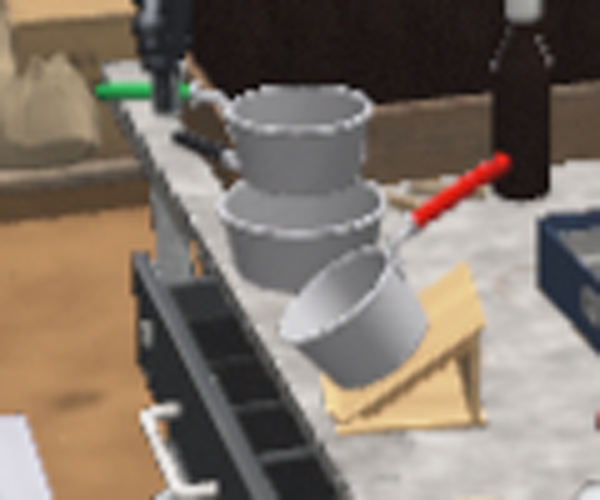

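Both views show the medium pan level and concentric over the large one, within about 3 mm. I'll lower it.

>>> {"fn": "jog_arm", "kwargs": {
  "plan": [
    [[0, 0, 0.25, 0, 0, 0], [0, 0, 0.25, 0, 0, 0], [0, 0, 0.25, 0, 0, 0], [0, 0, 0.25, 0, 0, 0], [0, 0, 0.25, 0, 0, 0], [0, 0, 0.2, 0, 0, 0], [0, 0, 0.15, 0, 0, 0], [0, 0, 0, 0, 0, 0], [0, 0, 0, 0, 0, 0]]
  ]
}}

```text
time_s: 13.65
position: [0.3083, 0.3875, 0.0311]
tool_rot: [[-0.928, 0.372, 0.0], [0.372, 0.928, -0.001], [-0.0, -0.001, -1.0]]
ft_force: [0.5, 0.3, -1.5]
grip_width: 0.016
```

```bash
python3 -c "
from plan import *
show()"
```

```text
13.65 [0.3083 0.3875 0.0311] [ 1.5816e+02 -2.0000e-02] roll -0.03 q [ 37.8  27.2  96.3  -0.   56.4 -30.4] F [ 0.5  0.3 -1.5] M [0.06 0.15 0.03] w 0.016
```

>>> {"fn": "jog_arm", "kwargs": {
  "plan": [
    [[0, 0, 0.1, 0, 0, 0], [0, 0, 0.1, 0, 0, 0], [0, 0, 0.05, 0, 0, 0], [0, 0, 0.05, 0, 0, 0], [0, 0, 0, 0, 0, 0], [0, 0, 0, 0, 0, 0]]
  ]
}}

```text
time_s: 14.25
position: [0.3083, 0.3875, 0.019]
tool_rot: [[-0.928, 0.372, -0.0], [0.372, 0.928, -0.001], [-0.0, -0.001, -1.0]]
ft_force: [-0.1, -0.3, -1.9]
grip_width: 0.016
```

>>> {"fn": "jog_arm", "kwargs": {
  "plan": [
    [[0, 0, 0.05, 0, 0, 0], [0, 0, 0, 0, 0, 0], [0, 0, 0, 0, 0, 0]]
  ]
}}

```text
time_s: 14.55
position: [0.3083, 0.3875, 0.017]
tool_rot: [[-0.928, 0.372, 0.0], [0.372, 0.928, -0.001], [-0.0, -0.001, -1.0]]
ft_force: [-0.4, -0.1, -0.9]
grip_width: 0.0165
```

>>> {"fn": "jog_arm", "kwargs": {
  "plan": [
    [[0, 0, 0.03, 0, 0, 0], [0, 0, 0, 0, 0, 0], [0, 0, 0, 0, 0, 0]]
  ]
}}

```text
time_s: 14.85
position: [0.3082, 0.3877, 0.0162]
tool_rot: [[-0.928, 0.372, 0.0], [0.372, 0.928, -0.0], [-0.0, -0.0, -1.0]]
ft_force: [-2.7, -0.4, 5.6]
grip_width: 0.016
```

>>> {"fn": "jog_arm", "kwargs": {
  "plan": [
    [[0, 0, 0.03, 0, 0, 0], [0, 0, 0, 0, 0, 0], [0, 0, 0, 0, 0, 0]]
  ]
}}

```text
time_s: 15.15
position: [0.3079, 0.388, 0.0156]
tool_rot: [[-0.928, 0.372, 0.0], [0.372, 0.928, 0.001], [-0.0, 0.001, -1.0]]
ft_force: [-6.6, 1.3, 11.3]
grip_width: 0.016
```

```bash
python3 -c "
from plan import *
show()
inhand('medium',[.1060,-.0005,.0125],'8')
"
```

```text
15.15 [0.3079 0.388  0.0156] [ 1.5818e+02 -1.0000e-02] roll 0.04 q [ 37.8  28.6  97.3   0.   54.  -30.4] F [-6.6  1.3 11.3] M [ 0.02  0.7  -0.03] w 0.016
top 0.56 [162.7, 245.1, 198.6, 289.8]
1191 1191
side 0.78 [182.8, 191.4, 232.3, 206.4]
341 368
 base [0.4044 0.3469 0.005 ] shift in pan [0.0011 0.0018 0.0019] rot in pan deg [ 0.7  0.6 -0.1] tcp in pan [ 0.1048 -0.0021  0.0117] az 158.1 z [-0.005  0.014  1.   ] med 0.0009
 base [0.4106 0.3479 0.0093] shift in pan [-0.0043 -0.0015  0.0062] rot in pan deg [-1.9  3.2  1.2] tcp in pan [ 0.1097 -0.0017  0.0125] az 159.4 z [-0.065 -0.011  0.998] med 0.0013
 base [0.4052 0.3465 0.005 ] shift in pan [0.0003 0.0018 0.0019] rot in pan deg [0.8 0.5 2.1] tcp in pan [ 0.1055 -0.0061  0.0115] az 160.3 z [-0.003  0.015  1.   ] med 0.0011
```

>>> {"fn": "jog_arm", "kwargs": {
  "plan": [
    [[0, 0, -0.03, 0, 0, 0], [0, 0, 0, 0, 0, 0]]
  ]
}}

```text
time_s: 15.55
position: [0.3084, 0.3877, 0.0162]
tool_rot: [[-0.928, 0.372, 0.001], [0.372, 0.928, -0.0], [-0.001, 0.0, -1.0]]
ft_force: [-2.1, 0.8, 4.9]
grip_width: 0.0162
```

>>> {"fn": "jog_arm", "kwargs": {
  "plan": [
    [[0, 0, 0, 0, 0, 0], [0, 0, 0, 0, 0, 0], [0, 0, 0, 0, 0, 0], [0, 0, 0, 0, 0, 0]]
  ],
  "grip": 0
}}

```text
time_s: 15.95
position: [0.3082, 0.3873, 0.0156]
tool_rot: [[-0.928, 0.372, -0.0], [0.372, 0.928, -0.001], [-0.0, -0.001, -1.0]]
ft_force: [0.5, 0.1, 1.0]
grip_width: 0.0434
```

>>> {"fn": "jog_arm", "kwargs": {
  "plan": [
    [[0, 0, -0.3, 0, 0, 0], [0, 0, -0.5, 0, 0, 0], [0, 0, -0.7, 0, 0, 0], [0, 0, -0.8, 0, 0, 0], [0, 0, -0.8, 0, 0, 0], [0, 0, -0.8, 0, 0, 0], [0, 0, -0.8, 0, 0, 0], [0, 0, -0.8, 0, 0, 0], [0, 0, -0.8, 0, 0, 0]]
  ]
}}

```text
time_s: 16.85
position: [0.308, 0.3874, 0.269]
tool_rot: [[-0.928, 0.372, -0.0], [0.372, 0.928, -0.001], [-0.0, -0.001, -1.0]]
ft_force: [0.0, -0.3, 0.2]
grip_width: 0.0427
```

```bash
cat > see.py <<'E'
import sys
from plan import *
show()
f=sys.argv[1]
ims={n:snap(n,n+f) for n in('top','side')}
for n,a in (('top',(110,220)),('side',(160,160))):
    im=ims[n][0][:,:,::-1]; cv2.imwrite('pics/'+n+f+'c.png',cv2.resize(im[a[1]:a[1]+100,a[0]:a[0]+120],None,fx=5,fy=5,interpolation=2))
E
python3 see.py 9
python3 - <<'E'
from plan import *
b=np.array([.3995,.0865,.0423]);a=-10.8
G=b+Rot(np.radians(a),np.radians(35))@[.099,0,.0115]
H=G-T(a,35)[:,2]*.09
print(G,H)
plan([([.36,.12,.31],60,0),(H,a,35)])
E
```

```text
16.85 [0.308  0.3874 0.269 ] [ 1.5816e+02 -1.0000e-02] roll -0.05 q [ 37.8  13.5  73.8  -0.   92.7 -30.4] F [ 0.  -0.3  0.2] M [-0.    0.04 -0.  ] w 0.0427
[0.47268032 0.07254011 0.10850432] [0.42197281 0.08221308 0.182228  ]
[[-0.28,-0.44,-0.08,0.04,0.0,0.88],[-0.34,-0.4,-0.07,0.01,0.0,0.88],[-0.39,-0.36,-0.07,0.0,0.0,0.88],[-0.43,-0.3,-0.07,0.0,0.01,0.87],[-0.47,-0.24,-0.07,0.0,0.0,0.88],[-0.49,-0.18,-0.08,0.01,0.0,0.88],[-0.52,-0.11,-0.07,0.0,0.0,0.88],[-0.52,-0.04,-0.07,0.0,0.0,0.88],[-0.53,0.03,-0.08,0.0,0.01,0.88],[-0.51,0.09,-0.07,0.0,0.0,0.88]]
[[-0.5,0.17,-0.07,0.0,0.0,0.87],[-0.48,0.22,-0.08,0.0,0.0,0.88],[-0.44,0.29,-0.07,0.0,0.0,0.88],[0.0,0.16,0.29,-0.02,0.37,0.75],[0.0,0.17,0.29,-0.06,0.37,0.75],[0.0,0.16,0.29,-0.1,0.37,0.74],[0.0,0.16,0.3,-0.15,0.37,0.73],[0.0,0.15,0.3,-0.18,0.37,0.73],[0.0,0.14,0.3,-0.23,0.37,0.71],[0.0,0.13,0.31,-0.26,0.37,0.71]]
[[0.0,0.12,0.31,-0.3,0.37,0.68],[-0.01,0.1,0.32,-0.34,0.37,0.67],[-0.02,0.1,0.32,-0.38,0.37,0.64],[-0.03,0.07,0.32,-0.41,0.37,0.63]]
24 end [0.4219 0.0822 0.1822] [-10.8   34.98]
```

View pics/side9c.png

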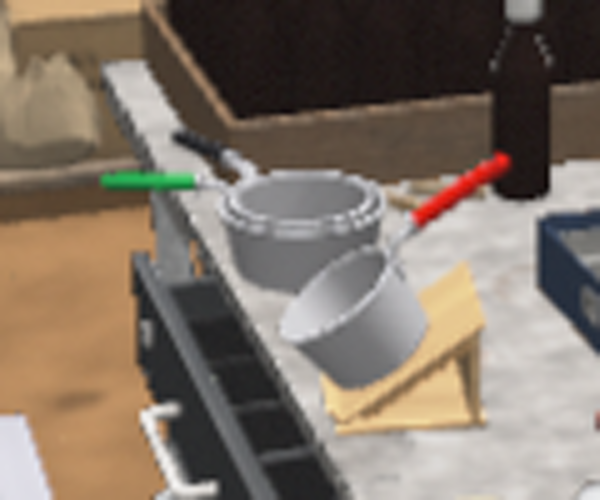

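View pics/top9c.png

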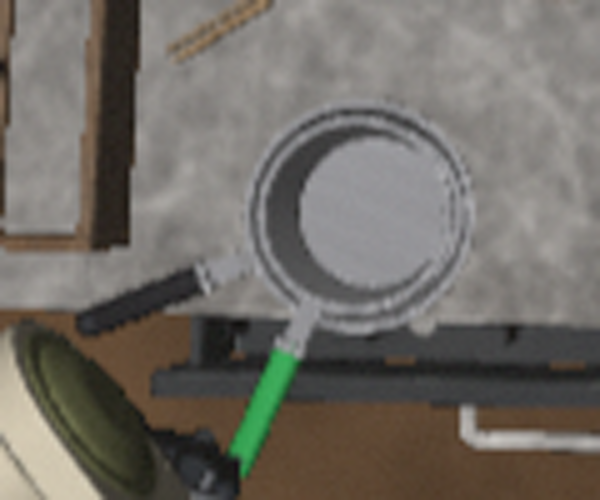

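The medium pan sits flush inside the large one, with the green handle about 45° from the black and free of it. Now the small pan.

>>> {"fn": "jog_arm", "kwargs": {
  "plan": [
    [[-0.28, -0.44, -0.08, 0.04, 0, 0.88], [-0.34, -0.4, -0.07, 0.01, 0, 0.88], [-0.39, -0.36, -0.07, 0, 0, 0.88], [-0.43, -0.3, -0.07, 0, 0.01, 0.87], [-0.47, -0.24, -0.07, 0, 0, 0.88], [-0.49, -0.18, -0.08, 0.01, 0, 0.88], [-0.52, -0.11, -0.07, 0, 0, 0.88], [-0.52, -0.04, -0.07, 0, 0, 0.88], [-0.53, 0.03, -0.08, 0, 0.01, 0.88], [-0.51, 0.09, -0.07, 0, 0, 0.88]]
  ],
  "grip": 0.2
}}

```text
time_s: 17.95
position: [0.3471, 0.1804, 0.2973]
tool_rot: [[0.134, 0.991, -0.007], [0.991, -0.134, -0.006], [-0.007, -0.006, -1.0]]
ft_force: [0.0, 0.0, -0.7]
grip_width: 0.0513
```

>>> {"fn": "jog_arm", "kwargs": {
  "plan": [
    [[-0.5, 0.17, -0.07, 0, 0, 0.87], [-0.48, 0.22, -0.08, 0, 0, 0.88], [-0.44, 0.29, -0.07, 0, 0, 0.88], [0, 0.16, 0.29, -0.02, 0.37, 0.75], [0, 0.17, 0.29, -0.06, 0.37, 0.75], [0, 0.16, 0.29, -0.1, 0.37, 0.74], [0, 0.16, 0.3, -0.15, 0.37, 0.73], [0, 0.15, 0.3, -0.18, 0.37, 0.73], [0, 0.14, 0.3, -0.23, 0.37, 0.71], [0, 0.13, 0.31, -0.26, 0.37, 0.71]]
  ]
}}

```text
time_s: 18.95
position: [0.3978, 0.0943, 0.2244]
tool_rot: [[0.898, 0.252, 0.362], [0.234, -0.968, 0.093], [0.373, 0.002, -0.928]]
ft_force: [0.3, 0.9, 0.0]
grip_width: 0.0513
```

>>> {"fn": "jog_arm", "kwargs": {
  "plan": [
    [[0, 0.12, 0.31, -0.3, 0.37, 0.68], [-0.01, 0.1, 0.32, -0.34, 0.37, 0.67], [-0.02, 0.1, 0.32, -0.38, 0.37, 0.64], [-0.03, 0.07, 0.32, -0.41, 0.37, 0.63], [0, 0, 0, 0, 0, 0], [0, 0, 0, 0, 0, 0], [0, 0, 0, 0, 0, 0]]
  ]
}}

```text
time_s: 19.65
position: [0.4186, 0.0804, 0.1826]
tool_rot: [[0.824, -0.156, 0.545], [-0.124, -0.988, -0.095], [0.553, 0.01, -0.833]]
ft_force: [0.2, 0.5, 0.3]
grip_width: 0.0512
```

```bash
python3 -c "
from plan import *
show()
p,R,s=cur()
b=np.array([.3995,.0865,.0423]);a=-10.8; Rp=Rot(np.radians(a),np.radians(35))
for n,o in (('top',(200,200)),('side',(190,150))):
    im,d=snap(n,n+'10'); cv2.imwrite('pics/'+n+'10c.png',cv2.resize(im[o[1]:o[1]+120,o[0]:o[0]+120,::-1],None,fx=4,fy=4,interpolation=2))
    P=cloud(n,d); L=(P-p)@R; Q=(P-b)@Rp; I=im.astype(int)
    g=(d>0)&(I[...,0]>I[...,1]+60)&(I[...,0]>I[...,2]+60)&(np.abs(Q[...,1])<.05)&(np.abs(Q[...,0]-.12)<.1)
    print('red in pan frame',g.sum(),np.percentile(Q[g],[2,50,98],axis=0).round(3),'tool y',np.percentile(L[g][:,1],[2,50,98]).round(3))
    k=(d>0)&(np.abs(L[...,0])<.02)&(np.abs(L[...,1])<.05)&(L[...,2]>-.075)&(L[...,2]<-.04)
    print(k.sum(),np.percentile(L[k],[2,50,98],axis=0).round(3))
G=b+Rp@[.099,0,.0115]
plan([(G,a,35,.4)])
"
```

```text
19.65 [0.4186 0.0804 0.1826] [-8.59 33.57] roll 0.58 q [ -2.   -2.7 116.7  -8.   32.9 102.2] F [0.2 0.5 0.3] M [0.04 0.27 0.01] w 0.0512
red in pan frame 149 [[ 0.053 -0.009 -0.083]
 [ 0.116 -0.001  0.074]
 [ 0.154  0.008  0.079]] tool y [-0.01  -0.001  0.008]
68 [[-0.008 -0.038 -0.075]
 [ 0.006 -0.025 -0.063]
 [ 0.012  0.039 -0.046]]
red in pan frame 83 [[ 0.081 -0.014  0.062]
 [ 0.118 -0.007  0.071]
 [ 0.156  0.005  0.075]] tool y [-0.007  0.006  0.012]
67 [[-0.008 -0.03  -0.073]
 [ 0.006  0.034 -0.059]
 [ 0.013  0.043 -0.043]]
[[0.02,-0.01,0.38,0.06,0.03,0.03],[0.02,0.0,0.39,-0.03,0.02,0.04],[0.01,-0.01,0.38,-0.02,0.03,0.03],[0.02,0.0,0.38,-0.02,0.03,0.04],[0.01,-0.01,0.39,-0.03,0.03,0.03],[0.01,-0.01,0.38,-0.02,0.02,0.03]]
6 end [0.4727 0.0725 0.1085] [-10.76  34.97]
```

View pics/side10c.png

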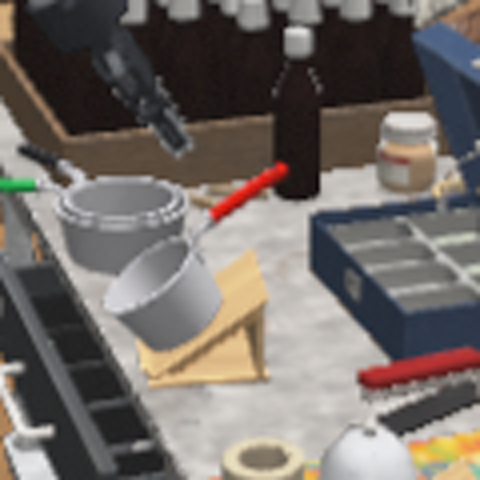

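View pics/top10c.png

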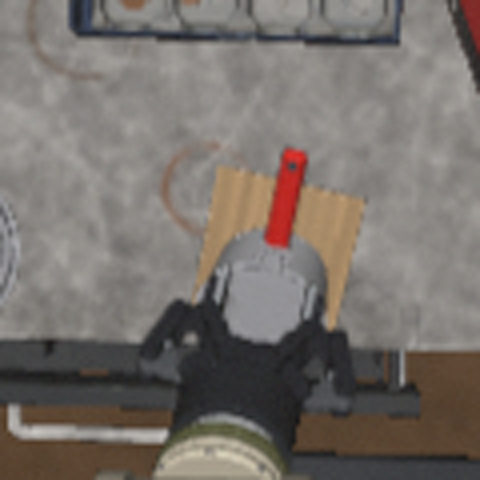

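The fingers straddle the line of the red handle in both views. I'll descend with a small angle correction.

>>> {"fn": "jog_arm", "kwargs": {
  "plan": [
    [[0.02, -0.01, 0.38, 0.06, 0.03, 0.03], [0.02, 0, 0.39, -0.03, 0.02, 0.04], [0.01, -0.01, 0.38, -0.02, 0.03, 0.03], [0, 0, 0, 0, 0, 0], [0, 0, 0, 0, 0, 0]]
  ]
}}

```text
time_s: 20.25
position: [0.4452, 0.0767, 0.1452]
tool_rot: [[0.815, -0.169, 0.554], [-0.14, -0.986, -0.095], [0.562, 0.0, -0.827]]
ft_force: [-0.4, -0.6, -0.7]
grip_width: 0.0513
```

```bash
python3 -c "
from plan import *
show()
b=np.array([.3995,.0865,.0423]);a=-10.8; Rp=Rot(np.radians(a),np.radians(35))
plan([(b+Rp@[.099,0,.0115],a,35,.4)])
"
```

```text
20.25 [0.4452 0.0767 0.1452] [-9.73 34.22] roll 0.02 q [ -2.6   3.8 118.8 -10.1  23.8 105.1] F [-0.4 -0.6 -0.7] M [-0.    0.27 -0.03] w 0.0513
[[0.02,0.0,0.38,-0.02,0.03,0.03],[0.02,-0.01,0.39,-0.02,0.03,0.04],[0.01,-0.01,0.38,-0.03,0.03,0.03]]
3 end [0.4726 0.0726 0.1084] [-10.78  35.  ]
```

q5 is heading for its lower limit at 35° tilt, so I'll grasp with the tool tilted 27° instead. The pads pivot about the bar, and I'll account for the 8° when levelling.

```bash
python3 -c "
from plan import *
b=np.array([.3995,.0865,.0423]);a=-10.8; Rp=Rot(np.radians(a),np.radians(35))
g=b+Rp@[.099,0,.070]; z=T(a,27)[:,2]
plan([(g+z*(.0585-.045),a,27,.4),(g+z*.0585,a,27,.4)])
"
```

```text
[[0.0,-0.03,0.02,-0.06,-0.84,0.11],[0.0,0.0,0.38,0.0,0.0,0.0],[0.0,0.0,0.37,0.0,0.0,0.0],[0.0,0.0,0.38,0.0,0.0,0.0]]
4 end [0.466  0.0739 0.1043] [-10.83  27.  ]
```

>>> {"fn": "jog_arm", "kwargs": {
  "plan": [
    [[0, -0.01, 0.01, -0.03, -0.42, 0.06], [0, -0.02, 0.01, -0.03, -0.42, 0.05], [0, 0, 0, 0, 0, 0], [0, 0, 0.28, 0, 0, 0], [0, 0, 0.28, 0, 0, 0], [0, 0, 0, 0, 0, 0], [0, 0, 0, 0, 0, 0]]
  ]
}}

```text
time_s: 20.95
position: [0.4554, 0.0761, 0.1246]
tool_rot: [[0.875, -0.188, 0.447], [-0.167, -0.982, -0.085], [0.455, -0.001, -0.891]]
ft_force: [0.1, -0.1, 0.1]
grip_width: 0.0509
```

```bash
python3 -c "
from plan import *
show()
b=np.array([.3995,.0865,.0423]);a=-10.8; Rp=Rot(np.radians(a),np.radians(35))
g=b+Rp@[.099,0,.070]; z=T(a,27)[:,2]
plan([(g+z*.0585,a,27,.4)])
"
```

```text
20.95 [0.4554 0.0761 0.1246] [-10.83  27.06] roll -0.04 q [ -2.9   8.  114.   -6.8  31.3 102.9] F [ 0.1 -0.1  0.1] M [0.01 0.2  0.03] w 0.0509
[[0.0,0.0,0.29,0.0,0.0,0.0],[0.01,0.01,0.28,0.0,-0.01,0.0]]
2 end [0.4659 0.0737 0.1045] [-10.83  26.97]
```

>>> {"fn": "jog_arm", "kwargs": {
  "plan": [
    [[0, 0, 0.29, 0, 0, 0], [0.01, 0.01, 0.28, 0, -0.01, 0], [0, 0, 0, 0, 0, 0], [0, 0, 0, 0, 0, 0]]
  ]
}}

```text
time_s: 21.35
position: [0.4662, 0.0736, 0.1042]
tool_rot: [[0.876, -0.188, 0.445], [-0.168, -0.982, -0.085], [0.453, -0.001, -0.892]]
ft_force: [-0.0, 0.2, -0.3]
grip_width: 0.0512
```

```bash
python3 -c "
from plan import *
show()
for n,o in (('top',(200,200)),('side',(190,150))):
    im,d=snap(n,n+'11'); cv2.imwrite('pics/'+n+'11c.png',cv2.resize(im[o[1]:o[1]+120,o[0]:o[0]+120,::-1],None,fx=4,fy=4,interpolation=2))
"
```

```text
21.35 [0.4662 0.0736 0.1042] [-10.85  26.92] roll -0.04 q [ -3.2  11.1 114.6  -7.3  27.8 103.3] F [-0.   0.2 -0.3] M [ 0.04  0.17 -0.03] w 0.0512
```

View pics/side11c.png

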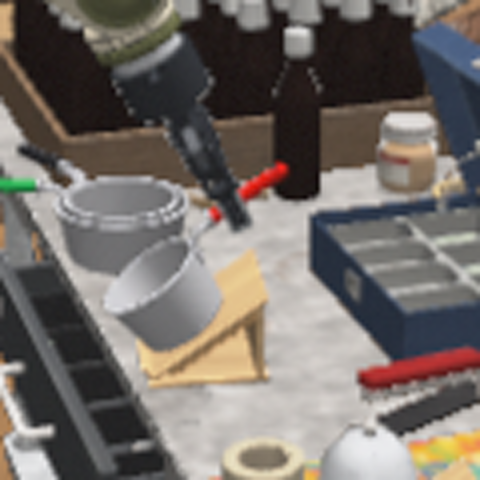

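View pics/top11c.png

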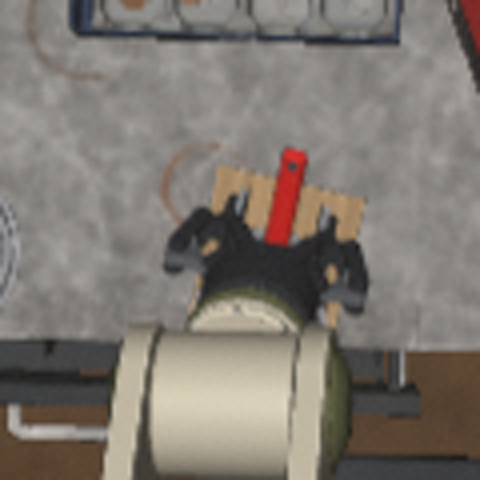

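The fingers straddle the bar: the near finger crosses in front of it in the side view, and both sides are clear in the top view. I'll close and lift.

>>> {"fn": "jog_arm", "kwargs": {
  "plan": [
    [[0, 0, 0, 0, 0, 0], [0, 0, 0, 0, 0, 0], [0, 0, 0, 0, 0, 0], [0, 0, 0, 0, 0, 0], [0, 0, 0, 0, 0, 0], [0, 0, 0, 0, 0, 0]]
  ],
  "grip": -1,
  "squeeze": 90
}}

```text
time_s: 22.05
position: [0.4666, 0.0737, 0.1045]
tool_rot: [[0.875, -0.188, 0.446], [-0.168, -0.982, -0.085], [0.454, -0.001, -0.891]]
ft_force: [-1.4, 0.3, 4.1]
grip_width: 0.0161
```

```bash
python3 -c "
from plan import *
show()
p,R,s=cur()
b=np.array([.3995,.0865,.0423]);Rp=Rot(np.radians(-10.8),np.radians(35))
print((Rp.T@(p-b)).round(4))
plan([(p+[0,0,.03],-10.8,27,.3),([.43,.08,.30],-10.8,-8,.7)])
"
```

```text
22.05 [0.4666 0.0737 0.1045] [-10.85  26.99] roll -0.05 q [ -3.2  11.1 114.6  -7.3  27.7 103.3] F [-1.4  0.3  4.1] M [0.14 0.06 0.1 ] w 0.0161
[ 0.0916 -0.      0.0118]
[[0.11,0.0,-0.22,-0.01,0.0,0.0],[0.12,0.0,-0.23,0.01,0.0,0.0],[0.11,0.0,-0.22,0.0,0.0,-0.01],[0.15,0.0,-0.59,0.0,-0.58,0.01],[0.1,0.0,-0.59,0.0,-0.58,0.0],[0.05,0.01,-0.61,0.0,-0.58,0.0],[-0.01,0.0,-0.6,0.0,-0.59,0.0],[-0.06,0.0,-0.61,0.0,-0.58,0.0],[-0.11,0.0,-0.59,-0.01,-0.58,0.0],[-0.17,0.0,-0.58,0.0,-0.58,0.0]]
10 end [0.4299 0.0802 0.2999] [-10.83  -7.99]
```

>>> {"fn": "jog_arm", "kwargs": {
  "plan": [
    [[0.11, 0, -0.22, -0.01, 0, 0], [0.12, 0, -0.23, 0.01, 0, 0], [0.11, 0, -0.22, 0, 0, -0.01], [0.15, 0, -0.59, 0, -0.58, 0.01], [0.1, 0, -0.59, 0, -0.58, 0], [0.05, 0.01, -0.61, 0, -0.58, 0], [-0.01, 0, -0.6, 0, -0.59, 0], [-0.06, 0, -0.61, 0, -0.58, 0], [-0.11, 0, -0.59, -0.01, -0.58, 0], [-0.17, 0, -0.58, 0, -0.58, 0]]
  ]
}}

```text
time_s: 23.05
position: [0.4293, 0.0802, 0.3004]
tool_rot: [[0.972, -0.188, -0.142], [-0.186, -0.982, 0.026], [-0.144, 0.001, -0.99]]
ft_force: [0.5, -0.1, -1.6]
grip_width: 0.0161
```

>>> {"fn": "jog_arm", "kwargs": {
  "plan": [
    [[0, 0, 0, 0, 0, 0], [0, 0, 0, 0, 0, 0]]
  ]
}}

```text
time_s: 23.25
position: [0.4298, 0.0801, 0.2984]
tool_rot: [[0.972, -0.188, -0.137], [-0.186, -0.982, 0.025], [-0.14, 0.001, -0.99]]
ft_force: [-0.2, 0.7, -2.2]
grip_width: 0.0167
```

```bash
cat >> plan.py <<'E'
Doff=Ro.from_euler('y',-8,degrees=True).as_matrix()  # pan x raised 8 deg over tool x
def inhand2(size,d0,f,off=Doff):
    p,R,s=cur(); Rp=R@D@off; b=p-Rp@np.array(d0)
    Q=[]
    for n in('top','side'):
        im,d=snap(n,n+f); r=spotter.trace(n,f'pan_{size}_base'); P=cloud(n,d)
        for x in r[:1]:
            m=x['pixels']&(d>0); q=P[m]; e=dist((q-b)@Rp,size); q=q[e<.02]; Q.append(q); print(n,round(x['score'],2),x['rect'],len(q),m.sum())
    def go(q):
        f=lambda v:dist((q-b-v[:3])@(Ro.from_rotvec(v[3:]).as_matrix()@Rp),size)
        r=least_squares(f,np.zeros(6),loss='soft_l1',f_scale=.002); e=f(r.x)
        Rn=Ro.from_rotvec(r.x[3:]).as_matrix()@Rp; bn=b+r.x[:3]
        print(' base',bn.round(4),'rot in pan deg',np.degrees(Rp.T@r.x[3:]).round(1),'tcp in pan',(Rn.T@(p-bn)).round(4),'az',np.degrees(np.arctan2(Rn[1,0],Rn[0,0])).round(1),'z',Rn[:,2].round(3),'med',np.median(e).round(4))
    for q in Q: go(q)
    go(np.vstack(Q))
E
python3 -c "
from plan import *
show()
inhand2('small',[.0916,0,.0118],'12')
plan([([.36,.17,.31],80,-8),([.34,.26,.31],203,-8)])
"
```

```text
23.25 [0.4298 0.0801 0.2984] [-10.85  -8.03] roll 0.07 q [ -5.5  10.9  73.    0.7 104.1  95.5] F [-0.2  0.7 -2.2] M [-0.05 -0.16 -0.02] w 0.0167
top 0.66 [152.4, 244.7, 201.3, 316.6] 0 1418
side 0.59 [204.6, 147.3, 263.2, 167.9] 661 673
 base [0.3399 0.0973 0.2867] rot in pan deg [0. 0. 0.] tcp in pan [ 0.0916 -0.      0.0118] az -10.8 z [0.001 0.001 1.   ] med nan
 base [0.3392 0.0971 0.2873] rot in pan deg [1.2 1.  0.5] tcp in pan [ 0.092  -0.0003  0.0128] az -10.3 z [ 0.014 -0.022  1.   ] med 0.001
 base [0.3392 0.0971 0.2873] rot in pan deg [1.2 1.  0.5] tcp in pan [ 0.092  -0.0003  0.0128] az -10.3 z [ 0.014 -0.022  1.   ] med 0.001
[[-0.18,-0.16,0.0,-0.12,0.0,-0.87],[-0.15,-0.17,0.0,-0.12,0.0,-0.87],[-0.14,-0.2,0.0,-0.12,0.0,-0.88],[-0.1,-0.21,-0.01,-0.13,0.0,-0.87],[-0.08,-0.23,-0.02,-0.12,0.0,-0.87],[-0.04,-0.23,-0.01,-0.13,0.0,-0.87],[-0.02,-0.24,-0.02,-0.12,0.01,-0.87],[0.02,-0.23,-0.03,-0.12,0.0,-0.88],[0.04,-0.23,-0.03,-0.12,0.0,-0.87],[0.08,-0.22,-0.03,-0.13,0.0,-0.87]]
[[0.1,-0.21,-0.04,-0.12,0.0,-0.87],[0.13,-0.2,-0.04,-0.12,0.0,-0.87],[0.13,-0.05,-0.02,-0.13,0.0,-0.89],[0.14,-0.04,-0.02,-0.12,0.0,-0.89],[0.14,-0.01,-0.02,-0.13,0.0,-0.88],[0.15,0.0,-0.02,-0.12,0.0,-0.89],[0.14,0.02,-0.02,-0.12,0.0,-0.88],[0.14,0.04,-0.02,-0.13,0.0,-0.89],[0.13,0.05,-0.02,-0.12,0.0,-0.88],[0.12,0.08,-0.02,-0.13,0.0,-0.89]]
[[0.11,0.09,-0.01,-0.12,0.0,-0.89],[0.1,0.1,-0.02,-0.13,0.0,-0.88],[0.08,0.12,-0.01,-0.12,0.0,-0.89],[0.07,0.13,-0.01,-0.13,0.0,-0.88],[0.05,0.13,0.0,-0.12,0.0,-0.89],[0.03,0.14,-0.01,-0.13,0.0,-0.89],[0.01,0.15,0.0,-0.12,0.0,-0.88],[-0.01,0.14,0.0,-0.12,0.0,-0.89]]
28 end [0.3401 0.2601 0.3101] [-156.97   -8.01]
  return _methods._mean(a, axis=axis, dtype=dtype,
  ret = ret.dtype.type(ret / rcount)
```

View pics/side12.png

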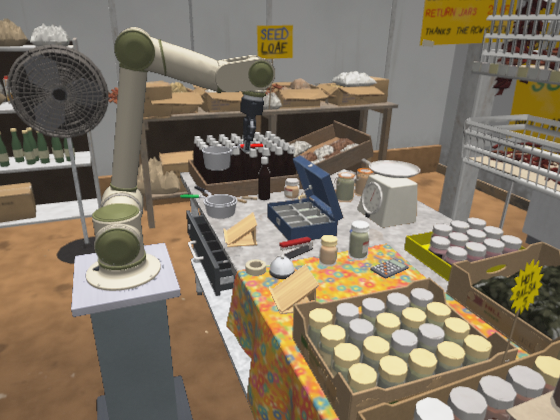

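>>> {"fn": "jog_arm", "kwargs": {
  "plan": [
    [[-0.18, -0.16, 0, -0.12, 0, -0.87], [-0.15, -0.17, 0, -0.12, 0, -0.87], [-0.14, -0.2, 0, -0.12, 0, -0.88], [-0.1, -0.21, -0.01, -0.13, 0, -0.87], [-0.08, -0.23, -0.02, -0.12, 0, -0.87], [-0.04, -0.23, -0.01, -0.13, 0, -0.87], [-0.02, -0.24, -0.02, -0.12, 0.01, -0.87], [0.02, -0.23, -0.03, -0.12, 0, -0.88], [0.04, -0.23, -0.03, -0.12, 0, -0.87], [0.08, -0.22, -0.03, -0.13, 0, -0.87]]
  ]
}}

```text
time_s: 24.45
position: [0.3716, 0.1552, 0.3083]
tool_rot: [[0.416, 0.908, -0.057], [0.899, -0.42, -0.126], [-0.139, 0.001, -0.99]]
ft_force: [-1.0, 0.5, -0.3]
grip_width: 0.0163
```

>>> {"fn": "jog_arm", "kwargs": {
  "plan": [
    [[0.1, -0.21, -0.04, -0.12, 0, -0.87], [0.13, -0.2, -0.04, -0.12, 0, -0.87], [0.13, -0.05, -0.02, -0.13, 0, -0.89], [0.14, -0.04, -0.02, -0.12, 0, -0.89], [0.14, -0.01, -0.02, -0.13, 0, -0.88], [0.15, 0, -0.02, -0.12, 0, -0.89], [0.14, 0.02, -0.02, -0.12, 0, -0.88], [0.14, 0.04, -0.02, -0.13, 0, -0.89], [0.13, 0.05, -0.02, -0.12, 0, -0.88], [0.12, 0.08, -0.02, -0.13, 0, -0.89]]
  ]
}}

```text
time_s: 25.45
position: [0.35, 0.2152, 0.3103]
tool_rot: [[-0.778, 0.618, 0.11], [0.612, 0.786, -0.086], [-0.139, 0.0, -0.99]]
ft_force: [1.0, 1.2, -1.6]
grip_width: 0.0161
```

>>> {"fn": "jog_arm", "kwargs": {
  "plan": [
    [[0.11, 0.09, -0.01, -0.12, 0, -0.89], [0.1, 0.1, -0.02, -0.13, 0, -0.88], [0.08, 0.12, -0.01, -0.12, 0, -0.89], [0.07, 0.13, -0.01, -0.13, 0, -0.88], [0.05, 0.13, 0, -0.12, 0, -0.89], [0.03, 0.14, -0.01, -0.13, 0, -0.89], [0.01, 0.15, 0, -0.12, 0, -0.88], [-0.01, 0.14, 0, -0.12, 0, -0.89], [0, 0, 0, 0, 0, 0], [0, 0, 0, 0, 0, 0]]
  ]
}}

```text
time_s: 26.45
position: [0.3405, 0.2597, 0.3105]
tool_rot: [[-0.913, -0.388, 0.129], [-0.384, 0.922, 0.053], [-0.14, -0.001, -0.99]]
ft_force: [0.2, -0.5, -1.6]
grip_width: 0.0164
```

```bash
cat > b.py <<'E'
from plan import *
show()
p,R,s=cur()
inhand2('small',[.092,0,.0125],'13')
# stack seen now: fit medium nested at level, and large
for size,yaws in (('large',np.radians([113])),('medium',np.radians([158]))):
  for n in('top','side'):
    im,d=vision.get_image(n); r=spotter.trace(n,f'pan_{size}_base')
    P=cloud(n,d)
    for x in r[:3]:
        m=x['pixels']&(d>0); q=P[m]; q=q[(np.linalg.norm(q[:,:2]-[.406,.345],axis=1)<.2)&(q[:,2]>.006)&(q[:,2]<.12)]
        if len(q)>150:
            f=fitpan(q,size,(.406,.345,.0,yaws),0.); e=f.f(f.x); print(size,n,round(x['score'],2),x['rect'],len(q),f.x[:3].round(4),np.degrees(f.x[3:]).round(1),np.median(e).round(4),(e<.004).mean().round(2))
E
python3 b.py 2>/dev/null
```

```text
26.45 [0.3405 0.2597 0.3105] [-157.18   -8.02] roll -0.06 q [ 21.3   1.1  82.5   0.2  88.4 -91.5] F [ 0.2 -0.5 -1.6] M [-0.1   0.17 -0.06] w 0.0164
top 0.73 [159.6, 238.2, 197.7, 299.4] 1466 1470
side 0.85 [189.1, 128.8, 235.3, 145.1] 486 486
 base [0.4231 0.2952 0.2983] rot in pan deg [-0.  -0.2 -0.3] tcp in pan [0.0899 0.0011 0.012 ] az -157.4 z [0.002 0.002 1.   ] med 0.0008
 base [0.4269 0.2949 0.2991] rot in pan deg [-0.9  1.  -0.5] tcp in pan [ 0.0931 -0.0004  0.0131] az -157.7 z [-0.012 -0.02   1.   ] med 0.0011
 base [0.424  0.2948 0.2982] rot in pan deg [-0.1  0.   0. ] tcp in pan [ 0.0906 -0.0001  0.0123] az -157.1 z [-0.001 -0.     1.   ] med 0.0009
large top 0.77 [124.0, 239.9, 206.9, 287.0] 321 [0.4046 0.3448 0.0017] [112.5] 0.0013 0.81
large side 0.85 [195.6, 185.7, 235.1, 217.9] 374 [0.4078 0.3439 0.0037] [113.4] 0.0012 0.91
medium side 0.79 [180.6, 194.9, 234.1, 203.0] 366 [0.4081 0.3461 0.0057] [158.4] 0.0013 0.83
```

```bash
python3 see.py 14
```

```text
27.05 [0.3408 0.26   0.3107] [-156.99   -8.04] roll -0.05 q [ 21.3   1.1  82.4   0.2  88.5 -91.7] F [-0.2  0.3 -0.9] M [-0.02  0.13 -0.05] w 0.0159
```

View pics/top14.png

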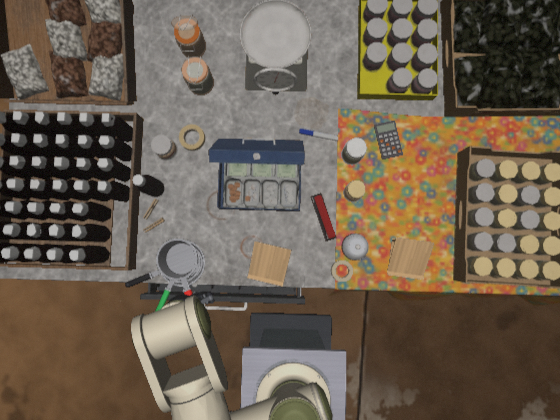

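View pics/side14.png

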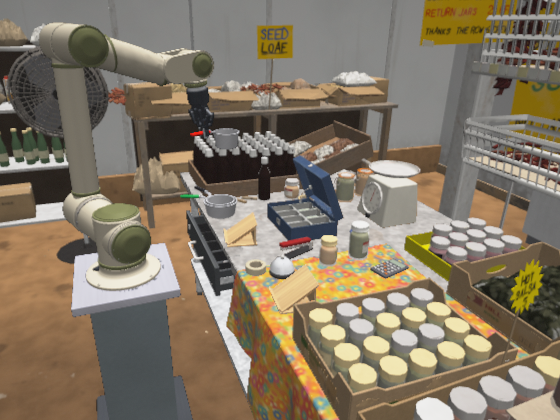

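```bash
python3 -c "
from plan import *
plan([([.322,.311,.2],203-360,-8,.8),([.322,.311,.098],203-360,-8,.6)])
"
```

```text
[[0.08,0.34,0.69,-0.01,0.0,0.0],[0.08,0.34,0.69,0.0,0.0,0.0],[0.08,0.34,0.68,0.0,0.0,0.0],[0.08,0.34,0.69,0.0,0.01,0.0],[0.07,0.0,0.51,0.0,0.0,0.0],[0.07,0.0,0.5,0.0,0.0,0.0],[0.07,0.0,0.51,0.0,0.0,0.0],[0.08,0.0,0.5,0.0,0.0,0.0],[0.07,0.0,0.51,0.0,0.0,0.0]]
9 end [0.3218 0.3111 0.0978] [-156.98   -7.96]
```

>>> {"fn": "jog_arm", "kwargs": {
  "plan": [
    [[0.08, 0.34, 0.69, -0.01, 0, 0], [0.08, 0.34, 0.69, 0, 0, 0], [0.08, 0.34, 0.68, 0, 0, 0], [0.08, 0.34, 0.69, 0, 0.01, 0], [0.07, 0, 0.51, 0, 0, 0], [0.07, 0, 0.5, 0, 0, 0], [0.07, 0, 0.51, 0, 0, 0], [0.08, 0, 0.5, 0, 0, 0], [0.07, 0, 0.51, 0, 0, 0], [0, 0, 0, 0, 0, 0]]
  ]
}}

```text
time_s: 28.15
position: [0.3207, 0.3104, 0.096]
tool_rot: [[-0.912, -0.391, 0.123], [-0.387, 0.92, 0.052], [-0.134, 0.0, -0.991]]
ft_force: [0.4, -0.3, -0.9]
grip_width: 0.0162
```

```bash
python3 see.py 15; python3 -c "
from plan import *
inhand2('small',[.0912,0,.0123],'15b')
show()"
```

```text
28.15 [0.3207 0.3104 0.096 ] [-156.98   -7.69] roll 0.0 q [ 29.4  14.6 104.4  -1.1  53.4 -83.1] F [ 0.4 -0.3 -0.9] M [-0.07  0.21 -0.01] w 0.0162
top 0.72 [158.9, 249.1, 190.1, 291.8] 1051 1056
side 0.68 [186.8, 179.3, 231.5, 193.5] 459 462
 base [0.404  0.3464 0.0861] rot in pan deg [ 0.1 -0.8 -1.5] tcp in pan [0.0892 0.0027 0.0109] az -158.5 z [0.012 0.007 1.   ] med 0.001
 base [0.4081 0.3469 0.087 ] rot in pan deg [-1.   0.3 -0.4] tcp in pan [ 0.0931 -0.0004  0.0117] az -157.4 z [ 0.003 -0.018  1.   ] med 0.0011
 base [0.4057 0.3464 0.0862] rot in pan deg [ 0.  -0.1  0.1] tcp in pan [ 0.0908 -0.0004  0.0119] az -156.9 z [0.003 0.001 1.   ] med 0.0011
28.45 [0.3223 0.3114 0.0988] [-156.98   -8.07] roll 0.04 q [ 29.4  14.3 104.2  -1.1  53.5 -83.1] F [-1.  -0.2 -1.4] M [-0.06  0.15  0.04] w 0.016
```

View pics/top15c.png

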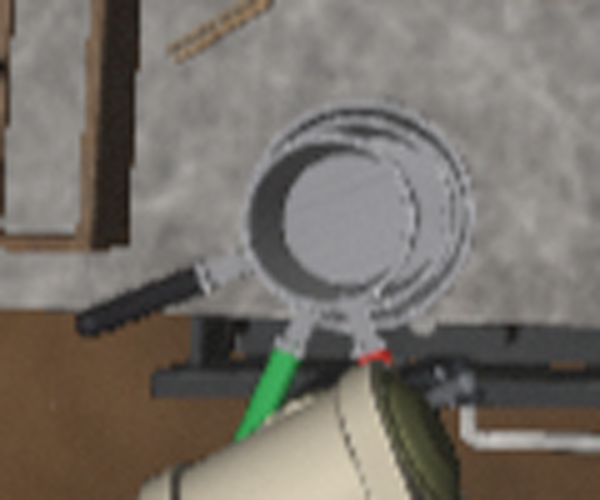

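View pics/side15c.png

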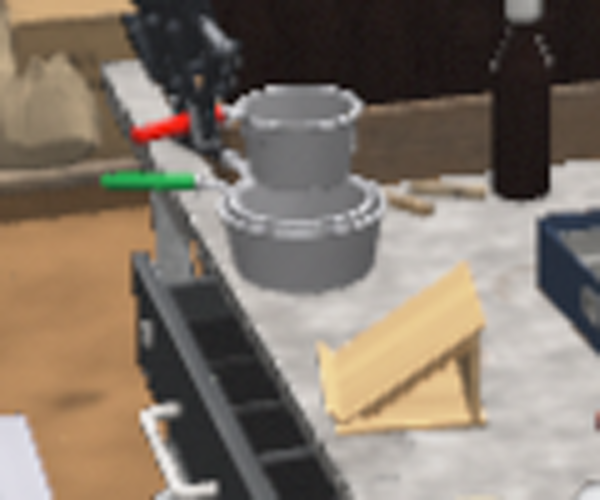

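The small pan is concentric with the medium in both cameras, within 1 mm, and level. I'll lower it.

>>> {"fn": "jog_arm", "kwargs": {
  "plan": [
    [[0.035, 0, 0.248, 0, 0, 0], [0.035, 0, 0.248, 0, 0, 0], [0.035, 0, 0.248, 0, 0, 0], [0.035, 0, 0.248, 0, 0, 0], [0.035, 0, 0.248, 0, 0, 0], [0.035, 0, 0.248, 0, 0, 0], [0.021, 0, 0.148, 0, 0, 0], [0, 0, 0, 0, 0, 0], [0, 0, 0, 0, 0, 0]]
  ]
}}

```text
time_s: 29.35
position: [0.322, 0.3112, 0.0322]
tool_rot: [[-0.911, -0.391, 0.128], [-0.387, 0.92, 0.055], [-0.139, 0.001, -0.99]]
ft_force: [-0.9, -0.9, -1.3]
grip_width: 0.0159
```

>>> {"fn": "jog_arm", "kwargs": {
  "plan": [
    [[0.014, 0, 0.1, 0, 0, 0], [0.014, 0, 0.1, 0, 0, 0], [0, 0, 0, 0, 0, 0], [0, 0, 0, 0, 0, 0]]
  ]
}}

```text
time_s: 29.75
position: [0.3217, 0.3111, 0.0236]
tool_rot: [[-0.912, -0.391, 0.127], [-0.387, 0.92, 0.055], [-0.138, 0.001, -0.99]]
ft_force: [-0.1, 0.0, -1.7]
grip_width: 0.0163
```

>>> {"fn": "jog_arm", "kwargs": {
  "plan": [
    [[0.007, 0, 0.05, 0, 0, 0], [0, 0, 0, 0, 0, 0], [0, 0, 0, 0, 0, 0]]
  ]
}}

```text
time_s: 30.05
position: [0.3217, 0.3111, 0.0217]
tool_rot: [[-0.911, -0.391, 0.127], [-0.387, 0.92, 0.055], [-0.138, 0.001, -0.99]]
ft_force: [-0.8, -0.4, -1.5]
grip_width: 0.0161
```

>>> {"fn": "jog_arm", "kwargs": {
  "plan": [
    [[0.005, 0, 0.03, 0, 0, 0], [0, 0, 0, 0, 0, 0], [0, 0, 0, 0, 0, 0]]
  ]
}}

```text
time_s: 30.35
position: [0.3217, 0.3111, 0.0204]
tool_rot: [[-0.912, -0.391, 0.127], [-0.387, 0.92, 0.055], [-0.138, 0.001, -0.99]]
ft_force: [-0.9, 0.2, -1.0]
grip_width: 0.0161
```

>>> {"fn": "jog_arm", "kwargs": {
  "plan": [
    [[0.004, 0, 0.03, 0, 0, 0], [0, 0, 0, 0, 0, 0], [0, 0, 0, 0, 0, 0]]
  ]
}}

```text
time_s: 30.65
position: [0.3217, 0.3111, 0.0194]
tool_rot: [[-0.911, -0.391, 0.128], [-0.387, 0.92, 0.055], [-0.139, 0.001, -0.99]]
ft_force: [-2.7, -0.9, 3.3]
grip_width: 0.0157
```

Contact is at about 0.0195. One more small press, then release.

>>> {"fn": "jog_arm", "kwargs": {
  "plan": [
    [[0.003, 0, 0.02, 0, 0, 0], [0, 0, 0, 0, 0, 0], [0, 0, 0, 0, 0, 0]]
  ]
}}

```text
time_s: 30.95
position: [0.3214, 0.311, 0.0188]
tool_rot: [[-0.911, -0.391, 0.127], [-0.387, 0.92, 0.055], [-0.139, 0.001, -0.99]]
ft_force: [-4.6, -1.6, 9.9]
grip_width: 0.0165
```

>>> {"fn": "jog_arm", "kwargs": {
  "plan": [
    [[0, 0, 0, 0, 0, 0], [0, 0, 0, 0, 0, 0], [0, 0, 0, 0, 0, 0], [0, 0, 0, 0, 0, 0]]
  ],
  "grip": 0
}}

```text
time_s: 31.35
position: [0.3217, 0.3111, 0.0183]
tool_rot: [[-0.912, -0.391, 0.127], [-0.387, 0.92, 0.055], [-0.138, 0.001, -0.99]]
ft_force: [0.2, -0.0, 0.5]
grip_width: 0.0426
```

>>> {"fn": "jog_arm", "kwargs": {
  "plan": [
    [[0, 0, -0.3, 0, 0, 0], [0, 0, -0.5, 0, 0, 0], [0, 0, -0.7, 0, 0, 0], [0, 0, -0.8, 0, 0, 0], [0, 0, -0.8, 0, 0, 0], [0, 0, -0.8, 0, 0, 0], [0, 0, -0.8, 0, 0, 0], [0, 0, -0.8, 0, 0, 0], [0, 0, -0.8, 0, 0, 0], [0, 0, 0, 0, 0, 0]]
  ]
}}

```text
time_s: 32.35
position: [0.2905, 0.2979, 0.2717]
tool_rot: [[-0.91, -0.391, 0.134], [-0.387, 0.92, 0.058], [-0.146, 0.001, -0.989]]
ft_force: [0.6, 0.1, 0.7]
grip_width: 0.0425
```

```bash
python3 see.py 16
```

```text
32.35 [0.2905 0.2979 0.2717] [-156.97   -8.39] roll 0.08 q [ 30.    0.7  89.1  -0.9  81.8 -83. ] F [0.6 0.1 0.7] M [-0.01  0.06 -0.01] w 0.0425
```

View pics/top16c.png

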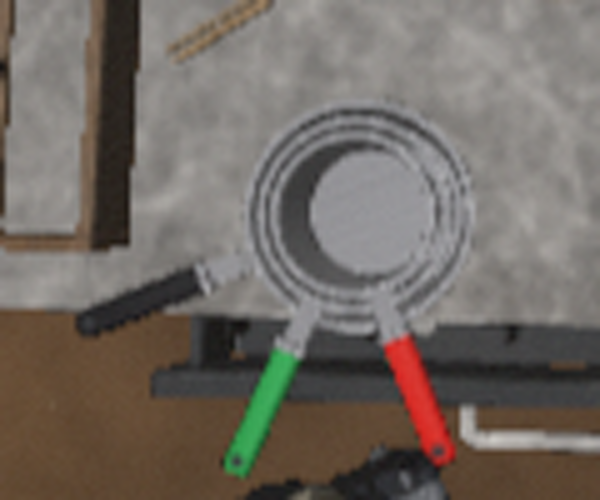

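View pics/side16c.png

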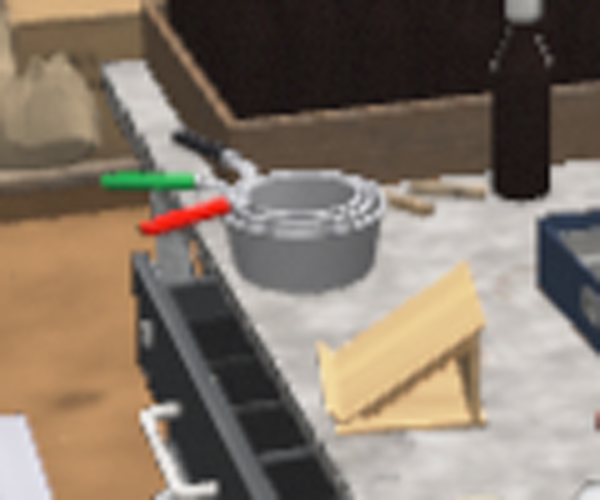

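```bash
python3 - <<'E' 2>/dev/null
from plan import *
im,d=vision.get_image('top'); P=cloud('top',d)
r=np.linalg.norm(P[...,:2]-[.4045,.346],axis=-1)
k=(r<.032)&(d>0); print('inner floor z',np.percentile(P[k][:,2],[10,50,90]).round(4), 'plane', np.linalg.lstsq(np.c_[P[k][:,:2]-[.4045,.346],np.ones(k.sum())],P[k][:,2],rcond=None)[0].round(4))
k=(r>.09)&(r<.12)&(d>0)&(P[...,0]>.42); print('table z',np.percentile(P[k][:,2],[10,50,90]).round(4))
for size,yaw,z in (('large',113,0),('medium',158,.003),('small',203,.006)):
  for n in('top','side'):
    im,d=vision.get_image(n); P=cloud(n,d); rr=[]
    for q in ('base','grip'):
        rr+=[x['pixels'] for x in spotter.trace(n,f'pan_{size}_{q}')[:1]]
    if not rr: continue
    m=np.any(rr,0)&(d>0); q=P[m]; q=q[(np.linalg.norm(q[:,:2]-[.406,.345],axis=1)<.2)&(q[:,2]>.006)&(q[:,2]<.12)]
    f=fitpan(q,size,(.406,.345,z,np.radians([yaw])),None if 0 else 0.); e=f.f(f.x); print(size,n,len(q),f.x[:3].round(4),np.degrees(f.x[3:]).round(1),np.median(e).round(4),(e<.004).mean().round(2))
show()
E
```

```text
inner floor z [0.0043 0.0085 0.0133] plane [-0.0103  0.0032  0.0085]
table z [-0.0048 -0.0005  0.0036]
large top 593 [0.404  0.3457 0.0027] [112.8] 0.001 0.87
large side 379 [0.4083 0.343  0.0076] [112.2] 0.0011 0.93
medium top 562 [0.4048 0.3477 0.0054] [157.8] 0.0011 0.79
medium side 179 [0.4093 0.3464 0.0057] [159.] 0.0017 0.69
small top 1087 [0.4043 0.3484 0.0081] [203.] 0.001 0.87
small side 273 [0.4083 0.3464 0.008 ] [203.4] 0.0015 0.78
33.4 [0.2896 0.2973 0.268 ] [-156.98   -7.96] roll 0.03 q [ 30.    0.9  89.5  -0.9  81.7 -83. ] F [0.4 0.5 0.8] M [-0.05  0.06 -0.03] w 0.0427
```

The inner floor is 9 mm above the table (9 mm expected), level, and the handles lie at 113°, 158° and 203°. The arm is clear, so I'll hand it in.

```bash
python3 -c "
from rig import close_job
print(close_job())"
```

```text
the job is handed in; nothing more can be done
None
```

The job is handed in, at about 33 s of the 67 s allowed. The medium pan sits in the large one and the small in the medium, each lowered until it touched the floor below before release. No verdict was reported.

**Last checks, from the camera fits:**
- **Handles:** large at 113°, medium at 158°, small at 203°, so each is about 45° from the one below. All three show free of each other in both pictures.
- **Centring:** pan centres agree within about 4 mm.
- **Seating:** the innermost floor is 9 mm above the table, which is what a fully nested stack should give, and it is level within 1°.
- **Large pan:** within about 2 mm of its start.
- **Bottle, jars and tape:** the moves stayed clear of them and they looked undisturbed in the pictures, but I did not re-measure their positions.

**What disagreed or went off plan:**
- **Reported tool position:** the real fingertips are about 40 mm behind the reported TCP. Both cameras showed this, and the first closing on the medium handle met nothing. I added 40 mm along the tool from then on.
- **Small pan grasp:** a wrist joint was nearing its range limit, so I gripped that handle with the tool 8° less tilted than the handle.
- **Camera differences:** the two cameras differ by up to 5 mm in absolute x and z. Their relative positions agree within 3 mm, apart from the side view's less certain heights.

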